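Pry the stuck plug from the casting mould

ROBOT

A 6-joint arm with a two-finger parallel gripper is mounted at the origin on a cart in front of the work surface, level with it; the furniture and walls round the work are solid. World frame = base frame: x ahead of the robot, y to its left, z up, the work surface at z = 0. Lengths are in m, angles in degrees, forces in N, time in s.
With the tool pointing down it reaches from about 0.35 to 0.875 m from the base axis. Payload 4.2 kg.
Tool frame: the origin (TCP) lies at the very end of the fingers, on their centre line; the grasp point (between the pads) lies 19 mm behind it; z points along the fingers, x is the direction in which the jaws open and shut, and the axes are right-handed (so a half turn about z gives the same grasp; the last joint's range is limited). The gripper opens to 87 mm and grips with 3 to 60 N. Pads are 19 mm wide; open, the fingers measure 117 mm over their backs; the gripper's body (75 mm by 190 mm) begins 51 mm behind the grasp point.
Start: joints at [-61.158, 22.042, 0.453, 0, -68.411, -14.817], TCP at [0.151, -0.606, 0.223] pointing down, gripper open.
Joint ranges: [-179.83, 179.83], [-69.29, 118.12], [-61.27, 80.66], [-181.25, 117.63], [-171.15, -9.14], [-177.46, 177.46]. Speed limits (degrees/s): [159.86, 159.86, 180, 180, 180, 180].

INTERFACE

Orientations are given as a 3x3 rotation matrix whose columns are the frame's x, y, z axes.
In Python, from station import sense, capture, finish_job gives the robot as it stands.
- The arm moves only by the shell command python3 -m crank 'ROWS' [OPENING]. ROWS is JSON, a list of rows, each a list of 4 numbers: the shift along the tool's x, y, z in m, then the turn about the tool's z in rad. A call has 1 to 5 rows; each row shifts and turns the commanded pose from where the row before left it, along the tool's axes as they then stand; what a row does not reach is not made up. A row lasts 1/12 s, in which the tool goes at most 41.7 mm and 7.16 degrees, less where a joint would pass 70% of its speed; a pose out of reach is approached as far as the arm can. A call with a gripper value outside its range is refused whole. OPENING is the finger opening in m, from 0 to 0.087, set as the call begins (- or left out, the last holds). The fingers move at their own pace and stop on an object; the grip force is fixed at half the most. Time passes only in rows, so rows that do not move let the fingers close. It gives the time, the measured TCP pose, the force and the opening at its end, in the units of the state.
- sense(): the state, without advancing time (a new reading comes with each control period).
- capture(name): name is "side" or "top" or "wrist"; returns a dict with "pixels" (400x640x3 uint8, red, green, blue), "depth" (400x640 float32, m along the optical axis (not along the pixel's ray), 0 where there is no reading), "fx", "fy", "cx", "cy" (pixels), "world_from_camera" (4x4, takes a point from camera to world coordinates); the wrist camera has in their place "hand_eye" (4x4, takes a point from camera to tool coordinates, whose origin is the TCP and whose axes are the tool frame's). Camera axes: x right, y down, z forward; pixel columns grow to the right and rows downward; lengths in m; the calibration is good to about 2 mm. A picture is of the moment at which its call begins: read the wrist's pose just before it.
- finish_job(): hands the job in, once; it reports no verdict.
The state is a dict: "time_s": time; "joints": joint angles; "joint_velocities": joint speeds; "effort": joint torques, N m; "tcp_pos": TCP position; "ee_rot": TCP orientation; "wrist_force": force on the tool from outside, world axes, zero at the start; "moment": the same for the moment, N m; "gripper_width": opening from 0.0 (shut) to 1.0 (fully open).
Only numpy, scipy, OpenCV 4.12 (cv2) and the standard library are available. Lean on these libraries where they do the work, as an engineer would, in place of code of your own. Each camera call takes 0.05 s, during which the arm holds its last target.

TASK

The flanged plug is stuck in the casting mould. Lay the pry bar across the mould's fulcrum with its tip under the plug's flange, and push the bar's free end down until the plug comes loose; do not pull it with the gripper. Then take the loosened plug by its top and stand it upright on the cork pad in the empty cell of the crate, leaving the can and the dropper bottle standing in their cells.

Things in the scene. Friction and masses are not known exactly. Their poses are not given: they have to be found in the camera images.
- mould: Fixed casting mould: white plaster block in a plywood frame (102 x 102 mm, plaster top 70 mm above the table) on a base board (110 x 175 x 8 mm). Origin on the table under the plug's axis, z up. The fulcrum post stands on its own -y side, so the bar's free end shall point along its -y and the bar's tip along its +y.
- fulcrum_top (a point): Middle of the top line of a round steel rod (12 mm thick, 28 mm long, along the mould's x), 76 mm above the table and 70 mm from the plug's axis. The bar lies on it between two upright steel cheeks, 28 mm apart inside and rising to 90 mm above the table.
- fulcrum: The fixed wooden fulcrum post (46 x 26 mm) with rod and cheeks. Origin on the table 70 mm from the mould's origin along the mould's -y; same axes as the mould.
- plug: Loose metal plug, 67 mm high, 0.3 kg, stuck in the mould: foot (28 mm diameter, 30 mm long, grooved), round flange (72 mm diameter, 30 to 37 mm above the foot's end), grey cylindrical grip (see plug_grip). Origin at the centre of the foot's lower end, 56 mm above the table while stuck; z up along its axis.
- pry_bar: Loose dark steel flat bar, 200 mm long (own y), 16 mm wide (own x), 10 mm thick, the last 34 mm before the tip thinned from above to 5 mm. Lies flat on the table at the start. Origin at mid-length on the underside; own z up; the tip points along its own +y. Centre of mass within 10 mm of mid-length. Mass about 0.15 kg.
- bar_tip (a point): Middle of the pry bar's thin tip end, 100 mm from the bar's origin along its +y, 2.5 mm above its underside.
- bar_end (a point): Middle of the pry bar's thick free end, 100 mm from the bar's origin along its -y, 5 mm above its underside. Let go on the fulcrum with the tip under the flange, the bar rests with this end low and the tip up against the flange; pushed down near this end until it is about 25 mm above the table, it has freed the plug.
- crate: Fixed wooden crate with three cells in a row along its own x, 252 x 88 x 30 mm outside, walls 5 mm, floor 5 mm, cells 77 x 78 mm, 82 mm from centre to centre. Origin under its centre on the table.
- cork_pad: Fixed round cork pad, 54 mm diameter, 3 mm thick, in the middle of the crate's one empty cell (any of the three). Origin at the centre of its underside; its top is 8 mm above the table.
- cement_can: Small can, 49 mm diameter, 83 mm high, standing loose in one cell of the crate. Origin at the centre of its underside. Leave it there.
- dropper_bottle: White dropper bottle with a black-collared nozzle, 40 mm diameter, 111 mm high, standing loose in another cell of the crate. Origin at the centre of its underside. Leave it there.
- seat (a point): Centre of the collar's top on the mould, 86 mm above the table: a round metal collar (40 mm outer diameter) stands 16 mm up from the plaster round the hole. The stuck plug's flange rests on it, so the flange's underside is 86 mm above the table, 16 mm above the plaster, and stands out 16 mm beyond the collar all round.
- plug_grip (a point): On the plug's axis 52 mm above its origin: middle of its grip (30 mm diameter, 37 to 67 mm above the origin). Spring catches hold the plug: straight up it takes some 35 N, by the bar only 3 to 12 N on the free end. It tilts as it is levered, comes loose when its middle is about 3 mm up, then stays raised, leaning, and a 10 N lift takes it out.
Not all that is in view belongs to the job. What is shaped like the plug but blue is not meant.

How it is judged:
By the outcome, as a careful person would: the job done as asked, in the order asked, and still so for the second after the job is handed in, with the robot touching nothing.
It also fails if it takes over 64 s, if anything falls off the work surface, if the arm or the gripper's body presses on something with over 40 N, if the wrist force passes 120 N, or if a joint passes its speed limit or range.

## Working session

There is one attempt and no reset: what is moved stays moved. The work goes in short steps, Python scripts to look and compute and a shell command to move; the robot and the scene stay as the last step left them, time stands still between calls to the robot, and variables do not carry over. Pictures are saved under pics/ and viewed, and the job is handed in when it is done.

```bash
ls; mkdir -p pics; cat > h.py <<'E'
import numpy as np, cv2, json
from station import sense, capture, finish_job
def grab(name,tag):
    s=sense(); c=capture(name)
    if 'hand_eye' in c:
        T=np.eye(4);T[:3,:3]=np.array(s['ee_rot']);T[:3,3]=s['tcp_pos']
        W=T@np.array(c['hand_eye'])
    else: W=np.array(c['world_from_camera'])
    np.savez(f'pics/{tag}.npz',p=c['pixels'],d=c['depth'],W=W,K=[c['fx'],c['fy'],c['cx'],c['cy']])
    cv2.imwrite(f'pics/{tag}.png',c['pixels'][:,:,::-1])
def load(tag): return np.load(f'pics/{tag}.npz')
def pt(tag,u,v,r=1):
    z=load(tag);fx,fy,cx,cy=z['K'];d=z['d'][v-r:v+r+1,u-r:u+r+1];d=np.median(d[d>0]) if (d>0).any() else np.nan
    return (z['W']@[(u-cx)/fx*d,(v-cy)/fy*d,d,1])[:3].round(4)
def ray(tag,u,v,h):
    z=load(tag);fx,fy,cx,cy=z['K'];W=z['W'];r=W[:3,:3]@[(u-cx)/fx,(v-cy)/fy,1];o=W[:3,3]
    return (o+r*(h-o[2])/r[2]).round(4)
def crop(tag,u0,v0,u1,v1,k,out):
    im=cv2.imread(f'pics/{tag}.png')[v0:v1,u0:u1];cv2.imwrite(f'pics/{out}.png',cv2.resize(im,None,fx=k,fy=k,interpolation=cv2.INTER_CUBIC))
def cloud(tag):
    z=load(tag);fx,fy,cx,cy=z['K'];d=z['d'];v,u=np.mgrid[:400,:640]
    P=np.stack([(u-cx)/fx*d,(v-cy)/fy*d,d,np.ones_like(d)],-1)@z['W'].T
    P=P[...,:3];P[d<=0]=np.nan
    return P
def st():
    s=sense();print({k:np.round(s[k],4).tolist() for k in ['time_s','joints','tcp_pos','ee_rot','wrist_force','gripper_width']})
E
python3 - <<'E'
from h import *
st()
for n in ['side','top','wrist']: grab(n,n+'0')
for n in ['side','top']:
    z=load(n+'0');print(n,z['K'],z['W'].round(3).tolist())
E
```

```text
pics
{'time_s': 0.0, 'joints': [-61.1586, 22.0915, 0.3805, -0.0294, -68.4126, -14.8176], 'tcp_pos': [0.1513, -0.6058, 0.2215], 'ee_rot': [[-0.2421, 0.9702, -0.0006], [0.9702, 0.2421, 0.0021], [0.0022, -0.0001, -1.0]], 'wrist_force': [-0.5377, 0.3519, 0.0599], 'gripper_width': 0.9962}
side [470.00997937 470.00997937 318.85064074 198.71733225] [[-0.985, -0.097, 0.139, 0.337], [-0.17, 0.56, -0.811, 1.063], [0.001, -0.823, -0.568, 0.842], [0.0, 0.0, 0.0, 1.0]]
top [393.64173181 393.64173181 320.27240018 201.02166415] [[0.026, -0.997, 0.079, 0.41], [-0.999, -0.023, 0.034, 0.013], [-0.032, -0.08, -0.996, 1.06], [0.0, 0.0, 0.0, 1.0]]
```

View pics/top0.png

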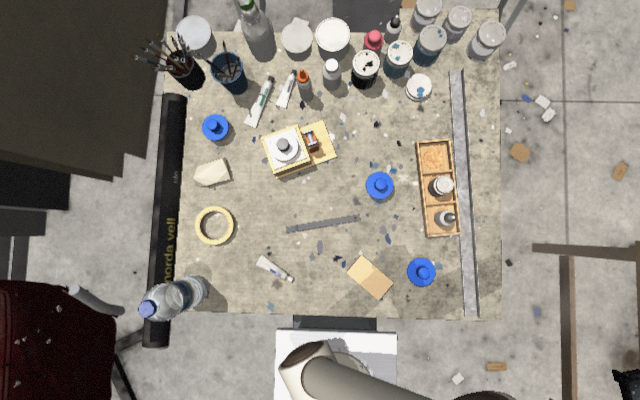

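View pics/side0.png

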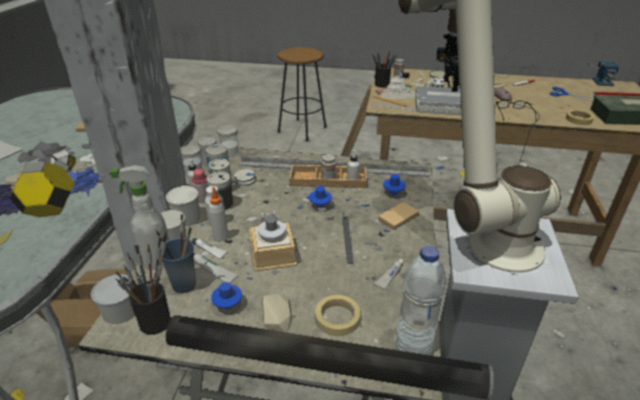

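The top view shows the mould and plug at about (284,146), the fulcrum at (312,141), the pry bar from (287,230) to (359,217), and the crate with its empty pad cell at about (434,157). The can is at (441,186) and the bottle at (446,217). Three blue lookalikes and a pale block are also in view. In the side view the bar is at (348,240) and the plug at (271,225).

```bash
python3 - <<'E'
from h import *
crop('top0',250,105,380,245,5,'c1'); crop('top0',400,125,480,250,5,'c2')
P=cloud('top0')
for (u,v) in [(284,146),(313,141),(270,170),(434,157),(440,186),(445,217),(288,230),(322,224),(358,217),(380,200)]:
    print(u,v,pt('top0',u,v))
E
```

```text
284 146 [0.6164 0.1358 0.1228]
313 141 [0.6412 0.0685 0.0752]
270 170 [0.576  0.1879 0.0013]
434 157 [ 0.6191 -0.2532  0.0092]
440 186 [ 0.5315 -0.2481  0.0881]
445 217 [ 0.4554 -0.26    0.0893]
288 230 [0.4142 0.1328 0.0065]
322 224 [0.4324 0.0421 0.0106]
358 217 [ 0.4534 -0.0531  0.0108]
380 200 [ 0.5008 -0.1117  0.0021]
```

View pics/c1.png

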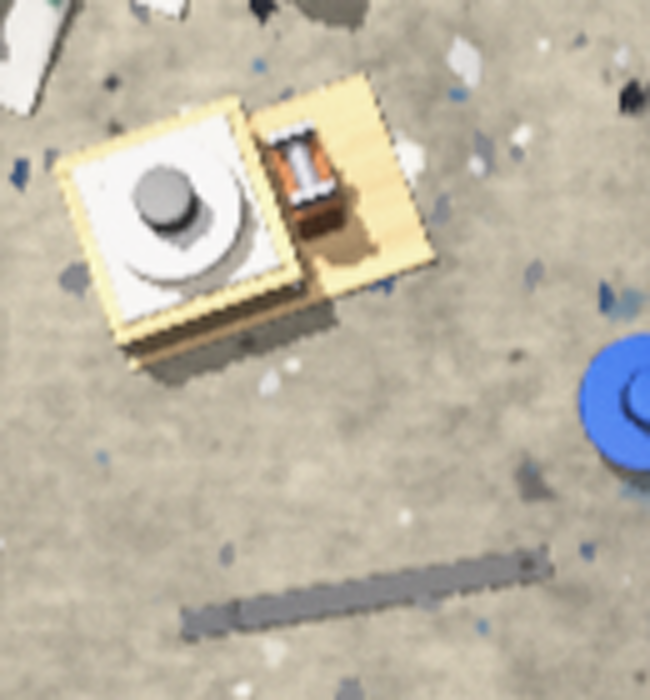

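View pics/c2.png

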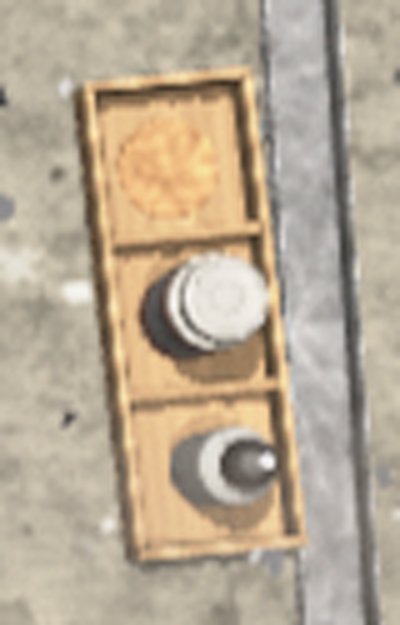

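View pics/wrist0.png

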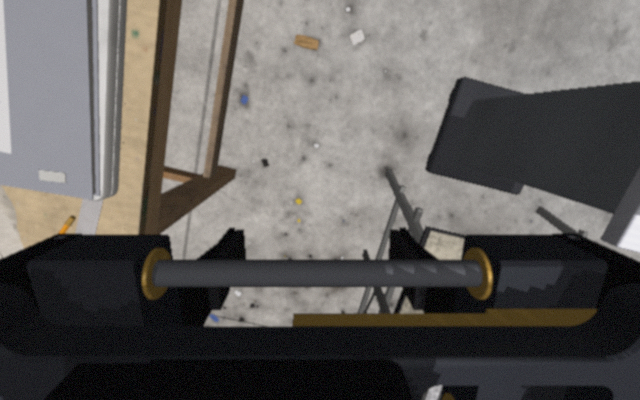

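```bash
python3 - <<'E'
from h import *
P=cloud('top0');im=load('top0')['p'].astype(int)
v,u=np.mgrid[:400,:640]
def rep(n,m):
    q=P[m];r=cv2.minAreaRect((q[:,:2]*1000).astype(np.float32));print(n,m.sum(),'rect',np.round(r[0],1),np.round(r[1],1),round(r[2],1),'z',np.nanmedian(q[:,2]).round(4),'mean',np.nanmean(q,0).round(4))
    return q
dark=(im.max(2)<125)&(u>280)&(u<366)&(v>205)&(v<240)&(P[...,2]>0.004)
rep('bar',dark)
box=(u>255)&(u<345)&(v>115)&(v<180)
rep('plaster',box&(P[...,2]>.06)&(P[...,2]<.074)&(u<308))
rep('flange',box&(P[...,2]>.086)&(P[...,2]<.1))
rep('griptop',box&(P[...,2]>.113))
rep('fulc',box&(P[...,2]>.07)&(P[...,2]<.095)&(u>303))
cr=(u>408)&(u<465)&(v>135)&(v<242)
rep('crate',cr&(P[...,2]>.02)&(P[...,2]<.036))
rep('can',cr&(P[...,2]>.075)&(v<202))
pad=cr&(v<172)&(im[...,0]-im[...,2]>90)&(P[...,2]<.02)
rep('pad',pad)
print('strip',pt('top0',462,150),pt('top0',466,220))
E
```

```text
bar 73 rect [431.9  43.2] [ 14.1 189.4] 11.0 z 0.0102 mean [0.4295 0.0404 0.0099]
plaster 904 rect [623.8 134.2] [103.  115.1] 21.6 z 0.0687 mean [0.6166 0.1367 0.0685]
flange 549 rect [625.2 117.3] [ 70.5 116.7] 9.3 z 0.0937 mean [0.6217 0.1346 0.0936]
griptop 120 rect [620.  139.7] [27.  27.2] 87.6 z 0.1236 mean [0.62   0.1398 0.1234]
fulc 131 rect [628.   74.5] [79.9 33.7] 1.5 z 0.0785 mean [0.6444 0.0758 0.0807]
crate 883 rect [ 535.4 -260. ] [252.3  89.7] 6.5 z 0.0295 mean [ 0.5344 -0.2598  0.0288]
can 268 rect [ 534.3 -258.5] [42.9 43.7] 0.4 z 0.0886 mean [ 0.5343 -0.2577  0.0873]
pad 378 rect [ 617.3 -254.6] [66.9 67. ] 6.0 z 0.0088 mean [ 0.6168 -0.2512  0.0088]
strip [ 0.6407 -0.3291  0.0041] [ 0.4528 -0.3393  0.0036]
```

```bash
python3 -m crank '[[0.02,0.04,0,-0.12],[0.02,0.035,0,-0.12],[0.025,0.03,0,-0.12],[0.03,0.025,0,-0.12],[0.03,0.02,0,-0.12]]'
```

```text
time_s: 0.57
tcp_pos: [0.2232, -0.4355, 0.2217]
ee_rot: [[-0.753, 0.658, -0.001], [0.658, 0.753, 0.001], [0.001, 0.0, -1.0]]
wrist_force: [1.2, 0.7, 0.1]
gripper_width: 1.002
```

```bash
cat >> h.py <<'E'
def plan(x,y,z,yaw=None,n=None,vmax=0.038,tmax=0.12):
    """print rows to bring TCP to world x,y,z with tool-x yaw (deg)"""
    s=sense();R=np.array(s['ee_rot']);p=np.array(s['tcp_pos']);a=np.degrees(np.arctan2(R[1,0],R[0,0]))
    dt=0 if yaw is None else (yaw-a+180)%360-180
    D=np.array([x,y,z])-p
    k=n or max(1,int(np.ceil(np.linalg.norm(D)/vmax)),int(np.ceil(abs(np.radians(dt))/tmax)))
    rows=[]
    for i in range(k):
        b=np.radians(a+dt*i/k);c,s_=np.cos(b),np.sin(b)
        d=D/k
        rows.append([round(float(c*d[0]+s_*d[1]),4),round(float(s_*d[0]-c*d[1]),4),round(float(-d[2]),4),round(float(-np.radians(dt)/k),4)])
    print('yaw',a.round(2),'k',k);
    for i in range(0,k,5): print(json.dumps(rows[i:i+5]))
E
python3 - <<'E'
from h import *
print(np.round(capture('wrist')['hand_eye'],3).tolist())
plan(.432,.043,.2,191)
E
```

```text
[[1.0, 0.001, -0.001, 0.0], [-0.001, 0.963, 0.27, -0.073], [0.001, -0.27, 0.963, -0.16], [0.0, 0.0, 0.0, 1.0]]
yaw 139.1 k 14
[[0.0106, 0.0354, 0.0015, -0.0647], [0.0083, 0.036, 0.0015, -0.0647], [0.006, 0.0365, 0.0015, -0.0647], [0.0036, 0.0368, 0.0015, -0.0647], [0.0012, 0.037, 0.0015, -0.0647]]
[[-0.0012, 0.037, 0.0015, -0.0647], [-0.0036, 0.0368, 0.0015, -0.0647], [-0.0059, 0.0365, 0.0015, -0.0647], [-0.0083, 0.036, 0.0015, -0.0647], [-0.0106, 0.0354, 0.0015, -0.0647]]
[[-0.0129, 0.0347, 0.0015, -0.0647], [-0.0151, 0.0338, 0.0015, -0.0647], [-0.0172, 0.0327, 0.0015, -0.0647], [-0.0193, 0.0315, 0.0015, -0.0647]]
```

```bash
python3 -m crank '[[0.0106,0.0354,0.0015,-0.0647],[0.0083,0.036,0.0015,-0.0647],[0.006,0.0365,0.0015,-0.0647],[0.0036,0.0368,0.0015,-0.0647],[0.0012,0.037,0.0015,-0.0647]]'; python3 -m crank '[[-0.0012,0.037,0.0015,-0.0647],[-0.0036,0.0368,0.0015,-0.0647],[-0.0059,0.0365,0.0015,-0.0647],[-0.0083,0.036,0.0015,-0.0647],[-0.0106,0.0354,0.0015,-0.0647]]'; python3 -m crank '[[-0.0129,0.0347,0.0015,-0.0647],[-0.0151,0.0338,0.0015,-0.0647],[-0.0172,0.0327,0.0015,-0.0647],[-0.0193,0.0315,0.0015,-0.0647]]'
python3 - <<'E'
from h import *
grab('wrist','w1');st()
E
```

```text
time_s: 1.03
tcp_pos: [0.3001, -0.2681, 0.215]
ee_rot: [[-0.921, 0.39, 0.0], [0.39, 0.921, 0.0], [-0.0, 0.0, -1.0]]
wrist_force: [2.0, -0.5, -0.4]
gripper_width: 1.0
time_s: 1.45
tcp_pos: [0.378, -0.1002, 0.2077]
ee_rot: [[-0.997, 0.076, 0.001], [0.076, 0.997, 0.0], [-0.001, 0.0, -1.0]]
wrist_force: [1.5, -0.3, 0.0]
gripper_width: 1.001
time_s: 1.78
tcp_pos: [0.4403, 0.0341, 0.2016]
ee_rot: [[-0.983, -0.182, 0.0], [-0.182, 0.983, 0.0], [-0.0, 0.0, -1.0]]
wrist_force: [0.3, -0.9, -0.2]
gripper_width: 0.999
{'time_s': 1.8333, 'joints': [25.941, 5.2862, -25.3904, 0.0231, -59.0989, -15.0882], 'tcp_pos': [0.4441, 0.0382, 0.2015], 'ee_rot': [[-0.9821, -0.1885, 0.0037], [-0.1885, 0.9821, 0.0014], [-0.0039, 0.0007, -1.0]], 'wrist_force': [4.6467, 3.4453, 0.3573], 'gripper_width': 0.998}
```

View pics/w1.png

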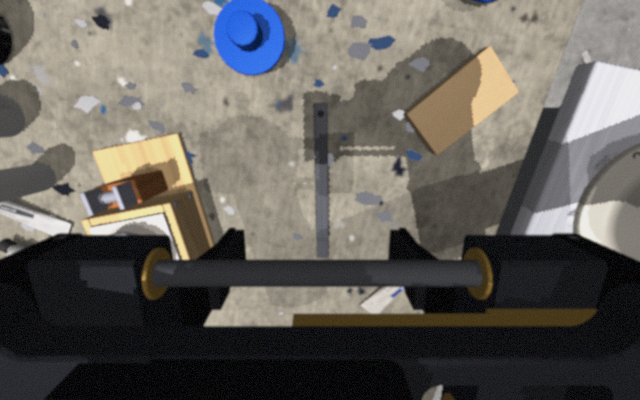

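```bash
python3 - <<'E'
from h import *
crop('w1',270,80,370,270,4,'c3'); crop('w1',60,110,240,270,4,'c4')
P=cloud('w1')
for v in (103,108,130,150,170,200,230,250): print(v,P[v,321])
im=load('w1')['p'].astype(int);u=np.mgrid[:400,:640][1];v=np.mgrid[:400,:640][0]
m=(u>295)&(u<350)&(v>90)&(v<250)&(P[...,2]>.006)&(P[...,2]<.014)
q=P[m];r=cv2.minAreaRect((q[:,:2]*1000).astype(np.float32));print(m.sum(),r,np.median(q[:,2]))
E
```

```text
103 [ 0.45224644 -0.05433851  0.0074622 ]
108 [ 0.45121167 -0.04890909  0.00740253]
130 [ 0.44655503 -0.02443457  0.00768839]
150 [ 0.44214925 -0.00131285  0.00749624]
170 [0.43759328 0.02262918 0.00773054]
200 [0.43043687 0.06023155 0.00802808]
230 [0.42276689 0.10044832 0.00721516]
250 [0.41702104 0.13032596 0.00324055]
1719 ((436.84368896484375, 28.825592041015625), (15.794161796569824, 169.35296630859375), 11.107443809509277) 0.007968457060203271
```

View pics/c3.png

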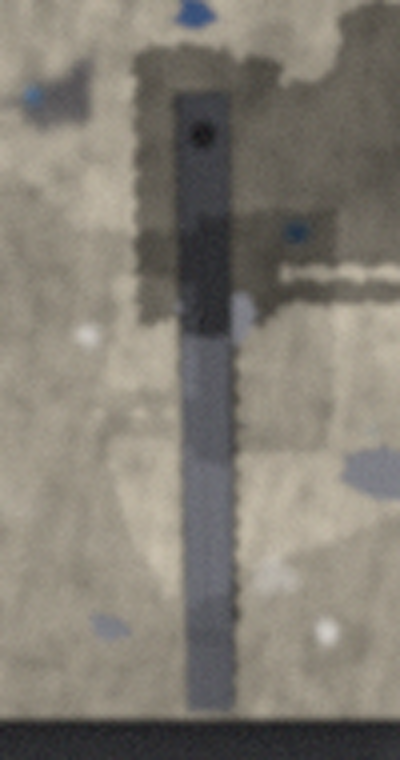

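View pics/c4.png

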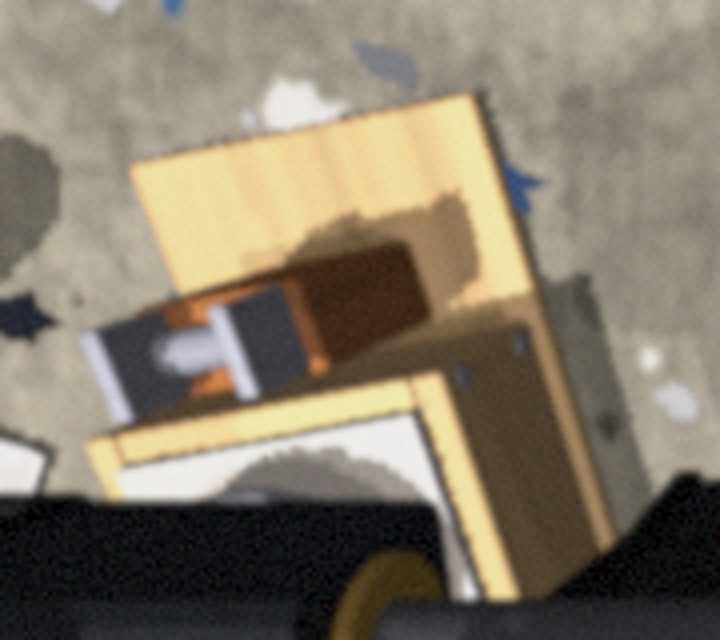

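The wrist view shows the bar's free end at about (321,103), the thinning step near (323,237) and the tip near (322,257). The fulcrum's rod and cheeks are at about (103,199). The mould edge is under the gripper rod.

```bash
python3 - <<'E'
from h import *
a=ray('w1',320.8,103,.010);b=ray('w1',322.5,257.5,.005);s=ray('w1',322.3,237.5,.0075)
print(a,b,s,np.linalg.norm((b-a)[:2]),(a+b)/2,np.degrees(np.arctan2(*(b-a)[[1,0]])), np.linalg.norm((b-s)[:2]))
# top cam
a=ray('top0',250+550/5,105+560/5,.010);b=ray('top0',250+180/5,105+625/5,.005);print(a,b,np.linalg.norm((b-a)[:2]),(a+b)/2,np.degrees(np.arctan2(*(b-a)[[1,0]])))
st()
E
```

```text
[ 0.4525 -0.0542  0.01  ] [0.4131 0.14   0.005 ] [0.4191 0.1104 0.0075] 0.1981565038044424 [0.4328 0.0429 0.0075] 101.46870897043003 0.030201986689620274
[ 0.4536 -0.0585  0.01  ] [0.414  0.1383 0.005 ] 0.20074461387544126 [0.4338 0.0399 0.0075] 101.37710217304095
{'time_s': 1.8333, 'joints': [25.941, 5.2862, -25.3904, 0.0231, -59.0989, -15.0882], 'tcp_pos': [0.4441, 0.0382, 0.2015], 'ee_rot': [[-0.9821, -0.1885, 0.0037], [-0.1885, 0.9821, 0.0014], [-0.0039, 0.0007, -1.0]], 'wrist_force': [4.6467, 3.4453, 0.3573], 'gripper_width': 0.998}
```

```bash
python3 - <<'E'
from h import *
plan(.4332,.0417,.003,191.4)
E
```

```text
yaw -169.14 k 6
[[0.0017, 0.0009, 0.0331, -0.0016], [0.0017, 0.0009, 0.0331, -0.0016], [0.0017, 0.0009, 0.0331, -0.0016], [0.0017, 0.0009, 0.0331, -0.0016], [0.0017, 0.0009, 0.0331, -0.0016]]
[[0.0017, 0.0009, 0.0331, -0.0016]]
```

```bash
python3 -m crank '[[0.002,0.001,0.035,-0.0016],[0.002,0.001,0.035,-0.0016],[0.002,0.001,0.035,-0.0016],[0.002,0.001,0.035,-0.0016],[0.002,0.001,0.025,-0.0016]]' 0.05; python3 -m crank '[[0,0,0.018,0],[0,0,0,0]]'
python3 - <<'E'
from h import *
st();plan(.4332,.0417,.003,191.4);grab('wrist','w2')
E
```

```text
time_s: 2.25
tcp_pos: [0.4278, 0.0347, 0.0342]
ee_rot: [[-0.983, -0.186, -0.003], [-0.186, 0.983, -0.001], [0.003, -0.0, -1.0]]
wrist_force: [-0.7, 1.0, -0.3]
gripper_width: 0.706
time_s: 2.42
tcp_pos: [0.4266, 0.034, 0.0154]
ee_rot: [[-0.983, -0.186, -0.008], [-0.186, 0.983, -0.003], [0.008, -0.002, -1.0]]
wrist_force: [-0.8, 0.5, -0.8]
gripper_width: 0.605
{'time_s': 2.4167, 'joints': [26.4695, 20.2106, -40.7664, -0.0512, -29.521, -15.7196], 'tcp_pos': [0.4266, 0.034, 0.0154], 'ee_rot': [[-0.9826, -0.1858, -0.008], [-0.1857, 0.9826, -0.0035], [0.0085, -0.0019, -1.0]], 'wrist_force': [-0.8176, 0.4654, -0.8422], 'gripper_width': 0.6052}
yaw -169.3 k 1
[[-0.008, 0.0063, 0.0124, -0.0121]]
```

View pics/w2.png

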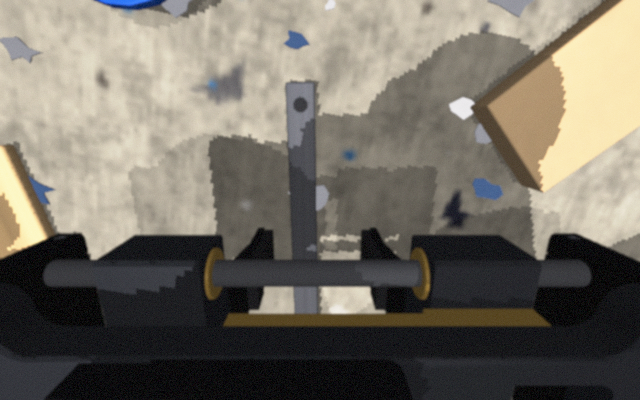

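```bash
python3 -m crank '[[-0.008,0.006,0.005,-0.012],[0,0,0.004,0],[0,0,0,0]]'
python3 - <<'E'
from h import *
st();plan(.4332,.0417,.003,191.4);grab('wrist','w3')
a=ray('w3',0,0,0)
E
```

```text
time_s: 2.72
tcp_pos: [0.4373, 0.0435, 0.0101]
ee_rot: [[-0.98, -0.199, 0.002], [-0.199, 0.98, 0.001], [-0.002, 0.001, -1.0]]
wrist_force: [-0.1, -0.1, 0.2]
gripper_width: 0.578
{'time_s': 2.7167, 'joints': [27.0003, 21.4078, -39.9, 0.0023, -28.5639, -15.5322], 'tcp_pos': [0.4373, 0.0435, 0.0101], 'ee_rot': [[-0.98, -0.1989, 0.002], [-0.1989, 0.98, 0.001], [-0.0022, 0.0006, -1.0]], 'wrist_force': [-0.0741, -0.0592, 0.1684], 'gripper_width': 0.5785}
yaw -168.53 k 1
[[0.0044, -0.0009, 0.0071, 0.0012]]
```

View pics/w3.png

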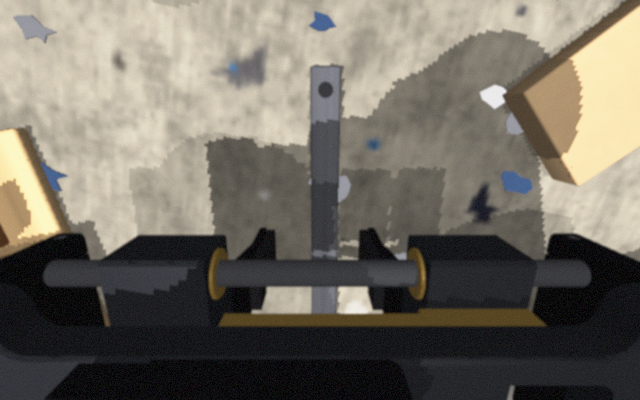

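```bash
python3 -m crank '[[0.004,-0.001,0.004,0],[0,0,0.003,0],[0,0,0,0],[0,0,0,0]]'
python3 - <<'E'
from h import *
st();plan(.4332,.0417,.003,191.4)
E
```

```text
time_s: 3.1
tcp_pos: [0.4322, 0.0408, 0.0026]
ee_rot: [[-0.98, -0.198, -0.0], [-0.198, 0.98, -0.0], [0.0, -0.0, -1.0]]
wrist_force: [-0.2, -0.6, -0.2]
gripper_width: 0.576
{'time_s': 3.1, 'joints': [26.9905, 21.9787, -40.9032, 0.0029, -27.1274, -15.5466], 'tcp_pos': [0.4322, 0.0408, 0.0026], 'ee_rot': [[-0.9801, -0.1985, -0.0001], [-0.1985, 0.9801, -0.0001], [0.0002, -0.0001, -1.0]], 'wrist_force': [-0.1789, -0.6452, -0.1777], 'gripper_width': 0.5758}
yaw -168.55 k 1
[[-0.0012, 0.0007, -0.0004, 0.0008]]
```

```bash
python3 -m crank '[[0,0,0,0],[0,0,0,0],[0,0,0,0],[0,0,0,0],[0,0,0,0]]' 0; python3 -m crank '[[0,0,-0.01,0],[0,0,-0.03,0],[0,0,-0.035,0],[0,0,-0.035,0],[0,0,-0.02,0]]'; python3 - <<'E'
from h import *
plan(.58,-.02,.14,200)
E
```

```text
time_s: 3.52
tcp_pos: [0.4324, 0.041, 0.0026]
ee_rot: [[-0.98, -0.198, 0.0], [-0.198, 0.98, 0.0], [-0.0, 0.0, -1.0]]
wrist_force: [-1.1, 0.5, 0.2]
gripper_width: 0.278
time_s: 3.93
tcp_pos: [0.4338, 0.0414, 0.1362]
ee_rot: [[-0.98, -0.199, 0.005], [-0.199, 0.98, 0.002], [-0.005, 0.001, -1.0]]
wrist_force: [1.3, 0.2, 0.6]
gripper_width: 0.009
yaw -168.51 k 5
[[-0.0262, -0.0179, -0.0008, -0.0297], [-0.0257, -0.0186, -0.0008, -0.0297], [-0.0251, -0.0194, -0.0008, -0.0297], [-0.0245, -0.0201, -0.0008, -0.0297], [-0.0239, -0.0208, -0.0008, -0.0297]]
```

The fingers close slowly and I lifted too early, so the bar was missed. I'll reopen, look, and try again.

```bash
python3 -m crank '[[0,0,0,0],[0,0,0,0],[0,0,0,0],[0,0,0,0],[0,0,0,0]]' 0.045; python3 - <<'E'
from h import *
grab('wrist','w4');st()
E
```

```text
time_s: 4.35
tcp_pos: [0.4316, 0.0405, 0.1312]
ee_rot: [[-0.98, -0.198, -0.003], [-0.198, 0.98, -0.001], [0.003, -0.001, -1.0]]
wrist_force: [-0.2, 1.0, -0.6]
gripper_width: 0.306
{'time_s': 4.4, 'joints': [26.9942, 9.0778, -32.6242, -0.0083, -48.4679, -15.546], 'tcp_pos': [0.4317, 0.0406, 0.1313], 'ee_rot': [[-0.9801, -0.1984, -0.0027], [-0.1984, 0.9801, -0.0012], [0.0029, -0.0007, -1.0]], 'wrist_force': [0.3163, -0.2555, -0.3363], 'gripper_width': 0.3509}
```

View pics/w4.png

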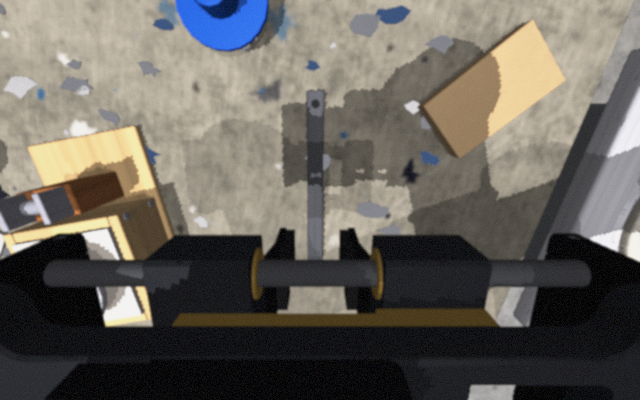

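The bar hasn't moved and sits centred between the fingers at u≈316.

```bash
python3 -m crank '[[0,0,0.035,0],[0,0,0.035,0],[0,0,0.035,0],[0,0,0.018,0],[0,0,0.005,0]]'; python3 -m crank '[[-0.001,0,0,0],[0,0,0,0]]';python3 -m crank '[[0,0,0,0],[0,0,0,0],[0,0,0,0],[0,0,0,0],[0,0,0,0]]' 0;python3 -m crank '[[0,0,0,0],[0,0,0,0],[0,0,0,0],[0,0,0,0]]'
```

```text
time_s: 4.82
tcp_pos: [0.4297, 0.0396, 0.001]
ee_rot: [[-0.98, -0.198, -0.008], [-0.198, 0.98, -0.004], [0.009, -0.002, -1.0]]
wrist_force: [-0.6, 0.2, -0.3]
gripper_width: 0.517
time_s: 4.98
tcp_pos: [0.4342, 0.0414, 0.0049]
ee_rot: [[-0.98, -0.199, 0.001], [-0.199, 0.98, -0.0], [-0.001, -0.0, -1.0]]
wrist_force: [-0.8, 0.1, -0.3]
gripper_width: 0.52
time_s: 5.4
tcp_pos: [0.4337, 0.0413, 0.0052]
ee_rot: [[-0.98, -0.198, 0.001], [-0.198, 0.98, 0.001], [-0.001, 0.0, -1.0]]
wrist_force: [-0.2, -0.2, -0.1]
gripper_width: 0.226
time_s: 5.73
tcp_pos: [0.4336, 0.0412, 0.0049]
ee_rot: [[-0.98, -0.199, 0.0], [-0.199, 0.98, 0.0], [-0.0, 0.0, -1.0]]
wrist_force: [-1.8, 0.7, 6.5]
gripper_width: 0.174
```

```bash
python3 -m crank '[[0,0,0,0],[0,0,0.0015,0],[0,0,0.001,0],[0,0,0,0]]' 0.03;python3 -m crank '[[0,0,0,0],[0,0,0,0],[0,0,0,0],[0,0,0,0],[0,0,0,0]]' 0; python3 -m crank '[[0,0,0,0],[0,0,-0.01,0],[0,0,-0.02,0],[0,0,-0.03,0],[0,0,-0.03,0]]';  python3 -m crank '[[0,0,-0.03,0],[0,0,-0.02,0],[0,0,0,0]]'; python3 - <<'E'
from h import *
st()
plan(.58,-.02,.14,200)
E
```

```text
time_s: 6.07
tcp_pos: [0.4331, 0.041, 0.0016]
ee_rot: [[-0.98, -0.198, -0.001], [-0.198, 0.98, -0.0], [0.001, -0.0, -1.0]]
wrist_force: [-0.3, 0.2, 0.5]
gripper_width: 0.326
time_s: 6.48
tcp_pos: [0.4334, 0.0412, 0.002]
ee_rot: [[-0.98, -0.199, -0.0], [-0.199, 0.98, 0.0], [0.0, 0.0, -1.0]]
wrist_force: [0.6, -0.2, -0.8]
gripper_width: 0.175
time_s: 6.9
tcp_pos: [0.4323, 0.0406, 0.0923]
ee_rot: [[-0.98, -0.198, -0.003], [-0.198, 0.98, -0.001], [0.003, -0.001, -1.0]]
wrist_force: [0.2, 1.0, -1.7]
gripper_width: 0.18
time_s: 7.15
tcp_pos: [0.436, 0.0421, 0.1463]
ee_rot: [[-0.98, -0.199, 0.009], [-0.199, 0.98, 0.004], [-0.01, 0.002, -1.0]]
wrist_force: [0.8, 0.6, -0.7]
gripper_width: 0.18
{'time_s': 7.15, 'joints': [26.9588, 7.9768, -31.3711, 0.0778, -50.091, -15.5087], 'tcp_pos': [0.436, 0.0421, 0.1463], 'ee_rot': [[-0.9799, -0.1994, 0.0092], [-0.1993, 0.9799, 0.0035], [-0.0097, 0.0016, -1.0]], 'wrist_force': [0.8014, 0.6452, -0.6775], 'gripper_width': 0.1799}
yaw -168.5 k 5
[[-0.0257, -0.0179, 0.0013, -0.0297], [-0.0252, -0.0187, 0.0013, -0.0297], [-0.0246, -0.0194, 0.0013, -0.0297], [-0.0241, -0.0201, 0.0013, -0.0297], [-0.0234, -0.0208, 0.0013, -0.0297]]
```

The bar is gripped, with the opening reading 16 mm. Next I'll go to a spot beside the mould to measure the plug and fulcrum.

```bash
python3 - <<'E'
from h import *
plan(.50,.19,.22,200)
E
```

```text
yaw -168.5 k 5
[[-0.0184, 0.0264, -0.0147, -0.0297], [-0.0192, 0.0259, -0.0147, -0.0297], [-0.02, 0.0253, -0.0147, -0.0297], [-0.0207, 0.0247, -0.0147, -0.0297], [-0.0214, 0.0241, -0.0147, -0.0297]]
```

```bash
python3 -m crank '[[-0.0184,0.0264,-0.0147,-0.0297],[-0.0192,0.0259,-0.0147,-0.0297],[-0.02,0.0253,-0.0147,-0.0297],[-0.0207,0.0247,-0.0147,-0.0297],[-0.0214,0.0241,-0.0147,-0.0297]]'; python3 -m crank '[[0,0,0,0],[0,0,0,0],[0,0,0,0],[0,0,0,0]]'; python3 - <<'E'
from h import *
st();grab('wrist','w5')
E
```

```text
time_s: 7.57
tcp_pos: [0.497, 0.19, 0.2149]
ee_rot: [[-0.94, -0.342, -0.002], [-0.342, 0.94, -0.001], [0.002, -0.0, -1.0]]
wrist_force: [1.0, 0.1, -2.0]
gripper_width: 0.178
time_s: 7.9
tcp_pos: [0.4962, 0.1878, 0.214]
ee_rot: [[-0.94, -0.34, -0.003], [-0.34, 0.94, -0.002], [0.003, -0.001, -1.0]]
wrist_force: [-0.0, -0.4, -1.1]
gripper_width: 0.183
{'time_s': 7.9, 'joints': [38.2428, 13.3371, -13.3883, -0.0347, -63.472, -18.3242], 'tcp_pos': [0.4962, 0.1878, 0.214], 'ee_rot': [[-0.9403, -0.3404, -0.003], [-0.3404, 0.9403, -0.0017], [0.0034, -0.0006, -1.0]], 'wrist_force': [-0.0385, -0.4438, -1.0755], 'gripper_width': 0.183}
```

View pics/w5.png

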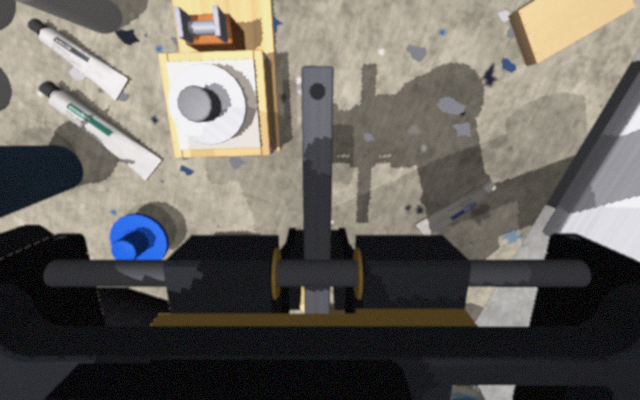

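```bash
python3 - <<'E'
from h import *
crop('w5',140,0,290,165,5,'c5')
print(load('w5')['K'])
P=cloud('w5')
v,u=np.mgrid[:400,:640]
box=(u>150)&(u<285)&(v<165)
for n,m in [('gt',box&(P[...,2]>.115)),('cheeks',box&(v<45)&(P[...,2]>.082)&(P[...,2]<.1)),('plaster',box&(v>48)&(P[...,2]>.06)&(P[...,2]<.076))]:
    q=P[m];r=cv2.minAreaRect((q[:,:2]*1000).astype(np.float32));print(n,m.sum(),np.round(r[0],1),np.round(r[1],1),round(r[2],1),np.median(q[:,2]))
E
```

```text
[290.9105879  290.9105879  316.73346477 198.85852976]
gt 1069 [620.8 143.3] [29.  28.7] 66.1 0.12064971558940246
cheeks 481 [646.8  78.2] [38.3 24.1] 21.7 0.08749527614211561
plaster 5602 [621.6 143.1] [102.5 102.2] 21.8 0.06494761728907925
```

View pics/c5.png

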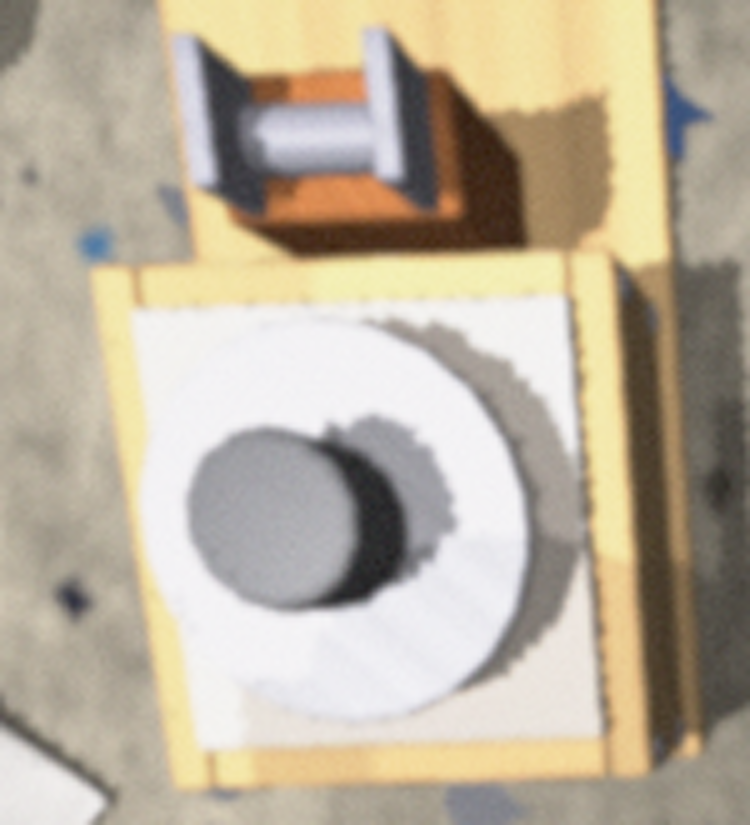

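The crop shows the cheek tops at about (179,22) and (217,21), and the plug-top centre at (194,104). The frame corners are (160,53), (262,50), (270,154) and (176,157).

```bash
python3 - <<'E'
from h import *
f=lambda x,y:(140+x/5,y/5)
A=ray('w5',*f(196,112),.09);B=ray('w5',*f(385,103),.09);print('cheeks',A,B,(A+B)/2,np.linalg.norm(A-B))
print('top',ray('w5',*f(272,518),.123))
E=[ray('w5',*f(336,320),.093),ray('w5',*f(336,718),.093),ray('w5',*f(142,520),.093),ray('w5',*f(530,520),.093)];print('flange',(E[0]+E[1])/2,np.linalg.norm(E[0]-E[1]),(E[2]+E[3])/2,np.linalg.norm(E[2]-E[3]))
C=np.array([ray('w5',*f(*q),.07) for q in [(93,268),(612,250),(652,775),(177,787)]]);print('frame',C.mean(0),[np.linalg.norm(C[i]-C[i-1]).round(4) for i in range(4)],np.degrees(np.arctan2(*(C[0]-C[1])[[1,0]])),np.degrees(np.arctan2(*(C[3]-C[2])[[1,0]])))
# top
g=lambda x,y:(250+x/5,105+y/5)
print('t top',ray('top0',*g(165,200),.123));C=np.array([ray('top0',*g(*q),.07) for q in [(52,160),(235,95),(303,273),(118,340)]]);print('frame',C.mean(0),[np.linalg.norm(C[i]-C[i-1]).round(4) for i in range(4)])
print('rod',ray('top0',*g(303,168),.076))
# bar end in hand (tool frame): bar far end corners
z=load('w5');print('bar end hole',)
a=ray('w5',317,67,.214-.002+.01);print('end',a)
s=np.array([.4962,.1878]);print('dist tcp->end',np.linalg.norm(a[:2]-s))
plan(.684,-.035,.11,201.5)
E
```

```text
cheeks [0.6603 0.0851 0.09  ] [0.63   0.0726 0.09  ] [0.64515 0.07885 0.09   ] 0.03277712617054765
top [0.6195 0.143  0.123 ]
flange [0.61975 0.14315 0.093  ] 0.07002013995987155 [0.61995 0.14215 0.093  ] 0.07117654107920666
frame [0.6183  0.14295 0.07   ] [np.float64(0.0987), np.float64(0.0989), np.float64(0.0995), np.float64(0.0992)] 21.790647694684026 21.340221670846283
t top [0.6188 0.1383 0.123 ]
frame [0.622075 0.139075 0.07    ] [np.float64(0.0997), np.float64(0.0998), np.float64(0.0992), np.float64(0.1003)]
rod [0.6471 0.0748 0.076 ]
bar end hole
end [0.5296 0.0971 0.222 ]
dist tcp->end 0.09665428081569899
yaw -160.11 k 9
[[-0.0112, -0.0304, 0.0116, -0.0031], [-0.0111, -0.0304, 0.0116, -0.0031], [-0.011, -0.0304, 0.0116, -0.0031], [-0.0109, -0.0305, 0.0116, -0.0031], [-0.0108, -0.0305, 0.0116, -0.0031]]
[[-0.0107, -0.0305, 0.0116, -0.0031], [-0.0106, -0.0306, 0.0116, -0.0031], [-0.0105, -0.0306, 0.0116, -0.0031], [-0.0104, -0.0306, 0.0116, -0.0031]]
```

```bash
python3 -m crank '[[-0.012,-0.032,0.008,-0.003],[-0.012,-0.032,0.008,-0.003],[-0.012,-0.032,0.008,-0.003],[-0.011,-0.032,0.008,-0.003],[-0.011,-0.032,0.008,-0.003]]';python3 -m crank '[[-0.011,-0.032,0.01,-0.003],[-0.011,-0.032,0.01,-0.003],[-0.011,-0.032,0.02,-0.003],[-0.01,-0.02,0.02,-0.003],[0,0,0,0]]'; python3 -m crank '[[0,0,0,0],[0,0,0,0],[0,0,0,0]]'; python3 - <<'E'
from h import *
st();plan(.6896,-.0358,.09,201.5);grab('side','s1');grab('top','t1')
E
```

```text
time_s: 8.37
tcp_pos: [0.6074, 0.0568, 0.1748]
ee_rot: [[-0.935, -0.355, -0.001], [-0.355, 0.935, -0.0], [0.001, 0.0, -1.0]]
wrist_force: [1.7, 0.9, -0.6]
gripper_width: 0.179
time_s: 8.78
tcp_pos: [0.6877, -0.0383, 0.1089]
ee_rot: [[-0.933, -0.361, -0.009], [-0.361, 0.933, -0.001], [0.009, 0.003, -1.0]]
wrist_force: [-0.5, -0.1, -2.4]
gripper_width: 0.177
time_s: 9.03
tcp_pos: [0.689, -0.0332, 0.117]
ee_rot: [[-0.93, -0.367, 0.002], [-0.367, 0.93, 0.0], [-0.002, -0.001, -1.0]]
wrist_force: [0.4, 0.4, -1.1]
gripper_width: 0.179
{'time_s': 9.0333, 'joints': [10.6401, 32.7825, 2.5953, 0.0161, -59.7085, 10.9023], 'tcp_pos': [0.689, -0.0332, 0.117], 'ee_rot': [[-0.9301, -0.3673, 0.0018], [-0.3673, 0.9301, 0.0001], [-0.0017, -0.0006, -1.0]], 'wrist_force': [0.3572, 0.381, -1.1111], 'gripper_width': 0.1793}
yaw -158.45 k 1
[[0.0004, -0.0026, 0.027, 0.0009]]
```

```bash
python3 - <<'E'
from h import *
crop('t1',250,105,380,215,5,'c6'); crop('s1',200,180,360,280,5,'c7')
E
```

View pics/c6.png

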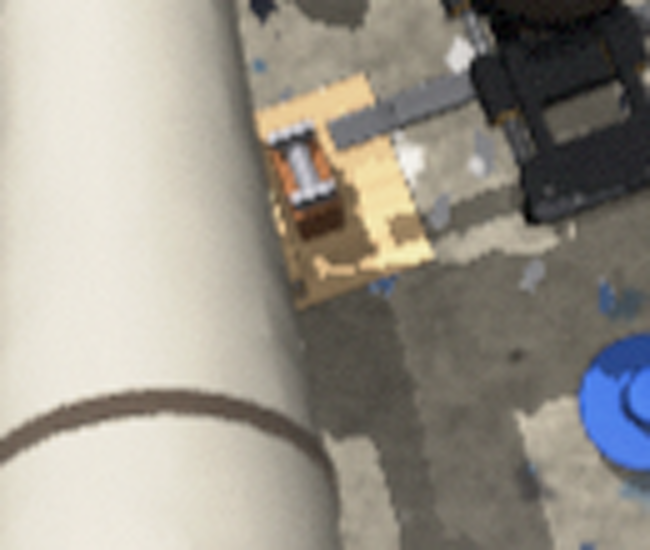

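View pics/c7.png

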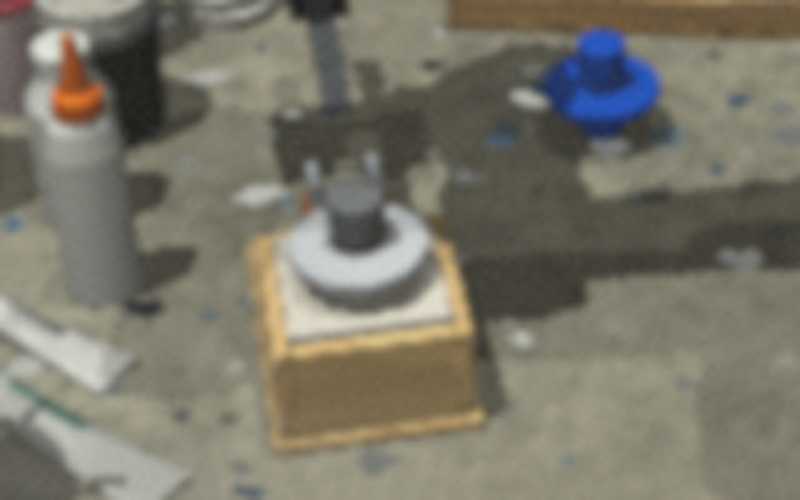

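The top crop shows the bar tip at about (335,133), pointing at the cheeks around (303,167), so it is still high.

```bash
python3 - <<'E'
from h import *
g=lambda x,y:(250+x/5,105+y/5)
t=ray('t1',*g(336,134),.119);rod=ray('t1',*g(303,166),.076);ca=ray('t1',*g(290,129),.09);cb=ray('t1',*g(314,198),.09)
d=np.array([-.3665,.9304]);n=np.array([.9304,.3665])
print(t,rod,(ca+cb)/2,np.linalg.norm(ca-cb))
tcp=np.array([.689,-.0332])
for q in (t,rod,(ca+cb)/2): print('along',(q[:2]-tcp)@d,'lat',(q[:2]-tcp)@n)
E
```

```text
[0.6538 0.0565 0.119 ] [0.6481 0.0748 0.076 ] [0.64605 0.0745  0.09   ] 0.037242583154233476
along 0.09635767999999996 lat 0.00012497000000009632
along 0.11547305 lat 0.001528640000000065
along 0.115945255 lat -0.0004886299999999302
```

```bash
python3 -m crank '[[0,-0.001,0.02,0.001],[0,0,0.014,0],[0,0,0,0],[0,0,0,0]]'; python3 - <<'E'
from h import *
st();plan(.689-.3665*.064,-.0332+.9304*.064,.0815,201.5);grab('side','s2')
crop('s2',220,180,340,260,6,'c8')
E
```

```text
time_s: 9.47
tcp_pos: [0.6891, -0.0341, 0.0819]
ee_rot: [[-0.93, -0.367, -0.0], [-0.367, 0.93, -0.0], [0.001, -0.0, -1.0]]
wrist_force: [0.5, -0.1, -0.4]
gripper_width: 0.18
{'time_s': 9.4667, 'joints': [10.5657, 34.7458, 0.6534, 0.0181, -55.9369, 10.936], 'tcp_pos': [0.6891, -0.0341, 0.0819], 'ee_rot': [[-0.9303, -0.3667, -0.0005], [-0.3667, 0.9303, -0.0004], [0.0006, -0.0002, -1.0]], 'wrist_force': [0.4533, -0.0967, -0.4291], 'gripper_width': 0.1802}
yaw -158.49 k 2
[[-0.0001, 0.0324, 0.0002, 0.0001], [-0.0001, 0.0324, 0.0002, 0.0001]]
```

View pics/c8.png

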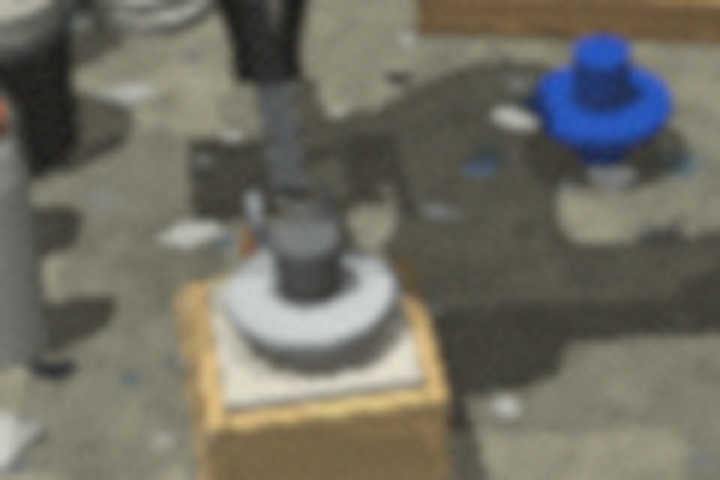

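```bash
python3 -m crank '[[0,0.005,0.0023,0],[0,0.012,0,0],[0,0.008,0,0],[0,0,0,0],[0,0,0,0]]'; python3 -m crank '[[0,0.012,0,0],[0,0.008,0,0],[0,0.003,0,0],[0,0,0,0],[0,0,0,0]]'; python3 - <<'E'
from h import *
grab('side','s3');grab('wrist','w6');st()
crop('s3',220,180,340,260,6,'c9')
d=np.array([-.3665,.9304]);s=sense();print('along',(np.array(s['tcp_pos'][:2])-[.62,.141])@d)
E
```

```text
time_s: 9.93
tcp_pos: [0.6803, -0.0104, 0.0798]
ee_rot: [[-0.93, -0.367, 0.001], [-0.367, 0.93, 0.0], [-0.001, -0.0, -1.0]]
wrist_force: [-0.9, -0.5, -1.3]
gripper_width: 0.177
time_s: 10.35
tcp_pos: [0.6719, 0.0103, 0.0793]
ee_rot: [[-0.931, -0.366, 0.0], [-0.366, 0.931, -0.0], [-0.0, -0.0, -1.0]]
wrist_force: [-0.6, 0.4, -1.4]
gripper_width: 0.18
{'time_s': 10.45, 'joints': [14.5945, 33.3635, -2.436, 0.0069, -54.2004, 6.841], 'tcp_pos': [0.672, 0.0098, 0.0792], 'ee_rot': [[-0.9308, -0.3655, 0.0], [-0.3655, 0.9308, -0.0001], [0.0, -0.0001, -1.0]], 'wrist_force': [0.2665, -0.3217, -0.9015], 'gripper_width': 0.1834}
along -0.14111239961662378
```

View pics/c9.png

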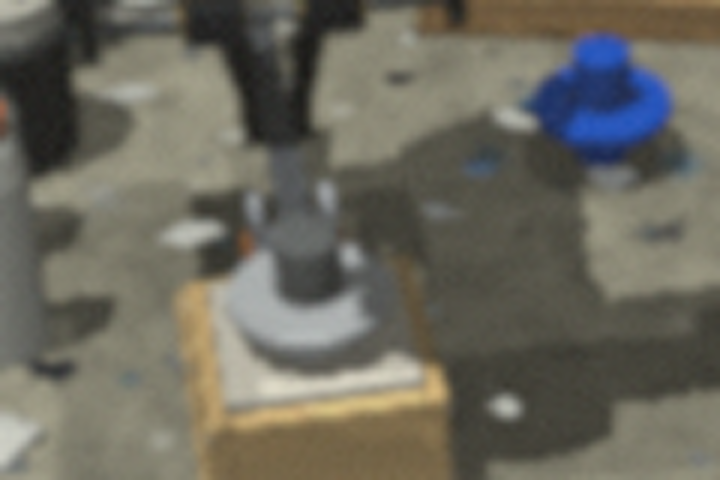

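View pics/w6.png

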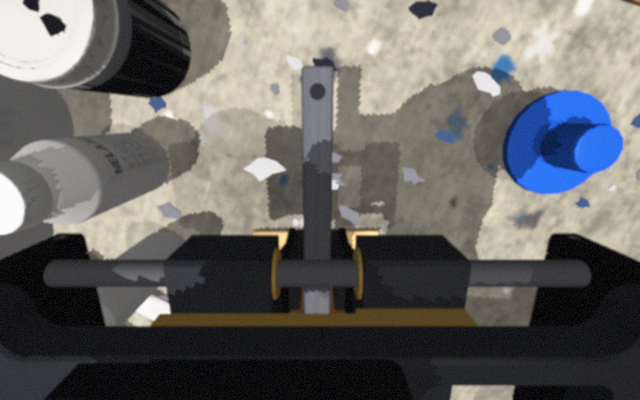

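The bar lies between the cheeks with no contact force. I'll advance the last 17 mm under the flange.

```bash
python3 -m crank '[[0,0.006,0,0],[0,0.006,0,0],[0,0.004,0,0],[0,0,0,0],[0,0,0,0]]'; python3 -m crank '[[0,0.001,0.001,0],[0,0,0.001,0],[0,0,0,0]]'; python3 - <<'E'
from h import *
grab('side','s4');grab('top','t4');st()
crop('s4',220,180,340,260,6,'c10');crop('t4',250,105,380,215,5,'c11')
d=np.array([-.3665,.9304]);s=sense();print('along',(np.array(s['tcp_pos'][:2])-[.62,.141])@d)
E
```

```text
time_s: 10.87
tcp_pos: [0.666, 0.0253, 0.0793]
ee_rot: [[-0.931, -0.366, 0.0], [-0.366, 0.931, -0.0], [-0.0, -0.0, -1.0]]
wrist_force: [-0.2, -0.8, -1.4]
gripper_width: 0.18
time_s: 11.12
tcp_pos: [0.6658, 0.0259, 0.0773]
ee_rot: [[-0.931, -0.366, 0.0], [-0.366, 0.931, 0.0], [-0.0, 0.0, -1.0]]
wrist_force: [-0.5, 1.0, 0.5]
gripper_width: 0.173
{'time_s': 11.2167, 'joints': [16.0957, 32.9808, -3.4683, -0.0036, -53.5329, 5.3488], 'tcp_pos': [0.6658, 0.0258, 0.0774], 'ee_rot': [[-0.9308, -0.3656, 0.0003], [-0.3656, 0.9308, 0.0001], [-0.0003, 0.0, -1.0]], 'wrist_force': [0.26, 0.6163, -0.5321], 'gripper_width': 0.1782}
along -0.12395598961964845
```

View pics/c10.png

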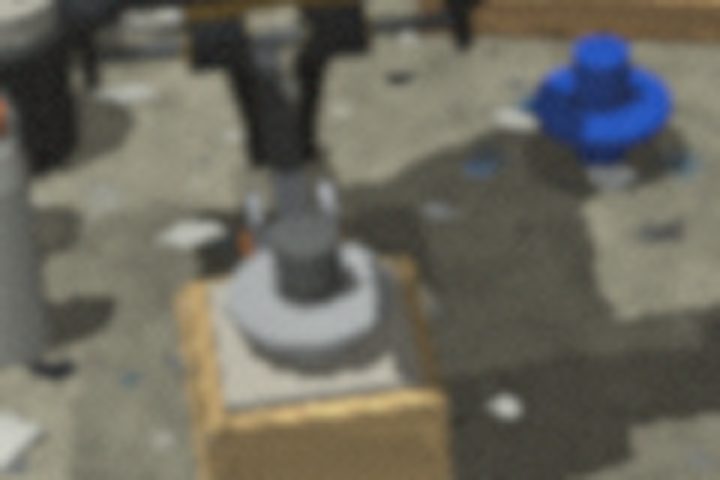

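View pics/c11.png

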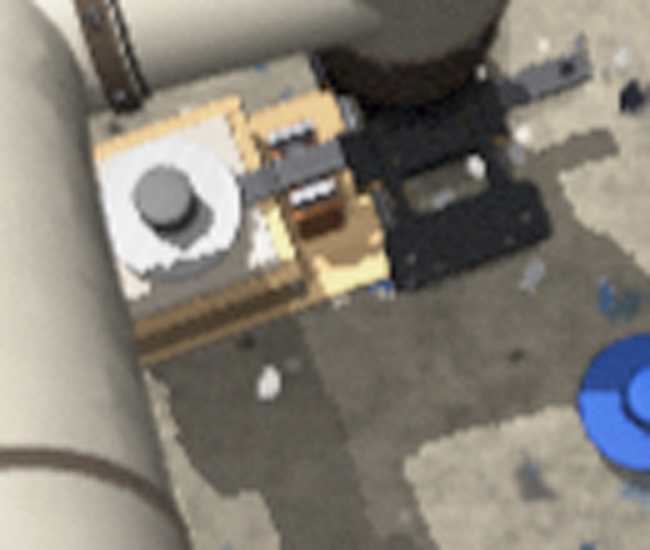

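The top view shows the bar across the rod between the cheeks, with its tip hidden under the flange (edge at c11 (243,185)). I'm releasing it.

```bash
python3 -m crank '[[0,0,0,0],[0,0,0,0],[0,0,0,0],[0,0,0,0]]' 0.04; python3 -m crank '[[0,0,-0.01,0],[0,0,-0.02,0],[0,0,-0.02,0],[0,0,0,0],[0,0,0,0]]' 0; python3 - <<'E'
from h import *
grab('top','t5');grab('wrist','w7');st()
crop('t5',250,105,380,215,5,'c12')
E
```

```text
time_s: 11.55
tcp_pos: [0.6658, 0.0257, 0.0774]
ee_rot: [[-0.931, -0.366, 0.0], [-0.366, 0.931, -0.0], [-0.0, -0.0, -1.0]]
wrist_force: [-0.1, 0.3, -0.3]
gripper_width: 0.391
time_s: 11.97
tcp_pos: [0.6667, 0.026, 0.1295]
ee_rot: [[-0.931, -0.366, 0.004], [-0.366, 0.931, 0.001], [-0.004, -0.001, -1.0]]
wrist_force: [-0.2, -0.6, 0.0]
gripper_width: 0.165
{'time_s': 12.0667, 'joints': [16.0954, 30.1694, -0.5461, -0.03, -59.3256, 5.3488], 'tcp_pos': [0.6652, 0.0258, 0.127], 'ee_rot': [[-0.9309, -0.3653, -0.0008], [-0.3653, 0.9309, 0.0002], [0.0007, 0.0005, -1.0]], 'wrist_force': [0.132, -0.1618, -1.0287], 'gripper_width': 0.0782}
```

View pics/c12.png

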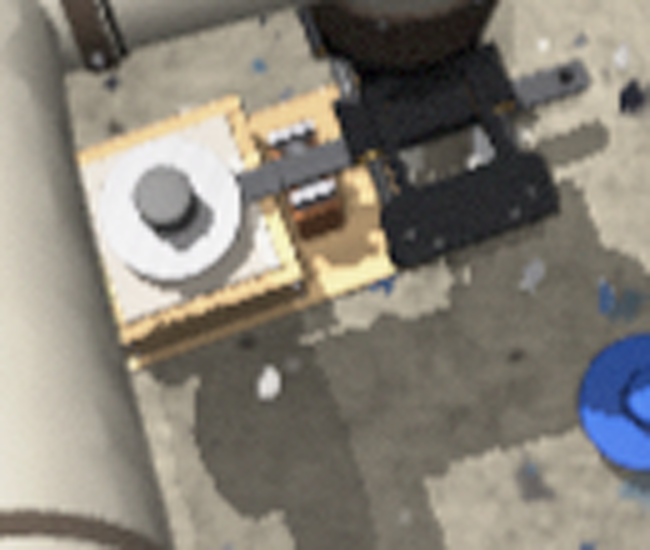

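View pics/w7.png

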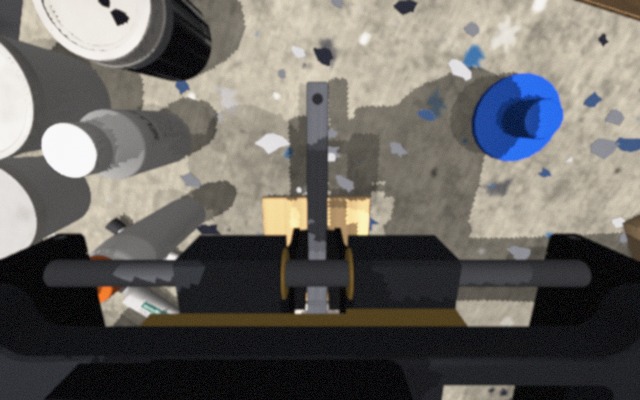

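The bar rests stably, with its free end seen at w7 (317,85). I'm moving 80 mm back along the bar, fingers closed, and then pushing down in steps.

```bash
python3 -m crank '[[0,-0.03,0,0],[0,-0.03,0,0],[0,-0.02,0,0],[0,0,0.01,0],[0,0,0.015,0]]'; python3 -m crank '[[0,0,0.01,0],[0,0,0,0],[0,0,0,0]]'; python3 - <<'E'
from h import *
st();grab('top','t6');crop('t6',250,105,380,215,5,'c13');grab('side','s6');crop('s6',220,150,340,260,6,'c14')
d=np.array([-.3665,.9304]);n=np.array([.9304,.3665]);s=sense();print('along',(np.array(s['tcp_pos'][:2])-[.62,.141])@d,(np.array(s['tcp_pos'][:2])-[.62,.141])@n)
E
```

```text
time_s: 12.48
tcp_pos: [0.6955, -0.0499, 0.102]
ee_rot: [[-0.932, -0.364, 0.001], [-0.364, 0.932, 0.0], [-0.001, -0.0, -1.0]]
wrist_force: [0.1, 0.9, -0.4]
gripper_width: 0.007
time_s: 12.73
tcp_pos: [0.6941, -0.0483, 0.0908]
ee_rot: [[-0.931, -0.366, -0.003], [-0.366, 0.931, -0.001], [0.003, 0.001, -1.0]]
wrist_force: [0.0, -0.2, -0.3]
gripper_width: 0.004
{'time_s': 12.7333, 'joints': [9.3019, 34.8269, 2.2573, 0.0028, -57.606, 12.183], 'tcp_pos': [0.6941, -0.0483, 0.0908], 'ee_rot': [[-0.9305, -0.3663, -0.003], [-0.3663, 0.9305, -0.0005], [0.003, 0.0006, -1.0]], 'wrist_force': [0.0189, -0.2365, -0.2849], 'gripper_width': 0.0037}
along -0.20356429678819876 0.0007364372715360492
```

View pics/c13.png

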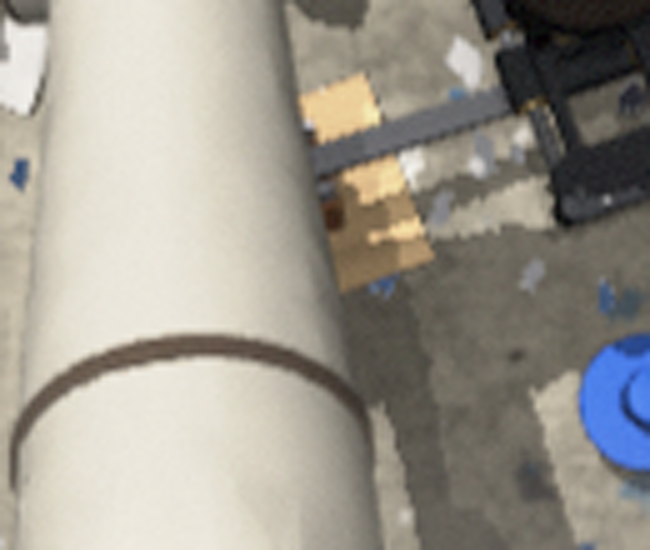

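View pics/c14.png

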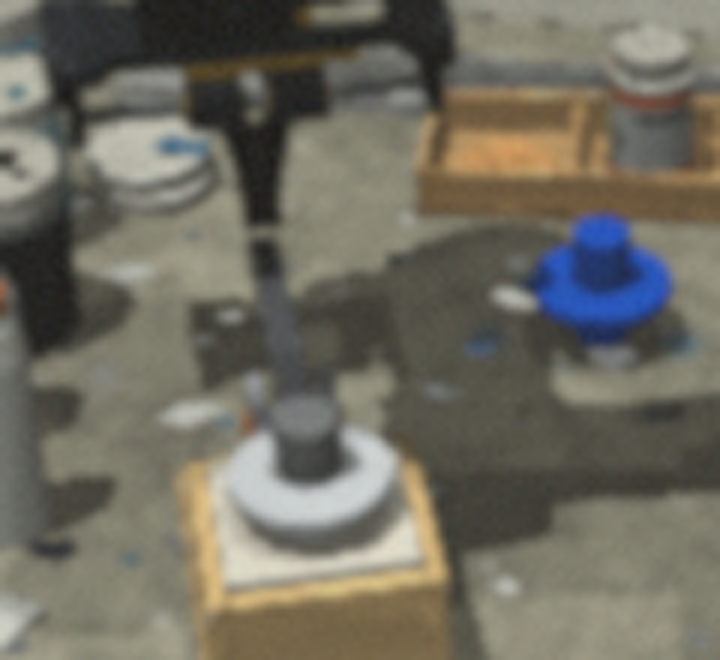

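The fingertips are above the bar near its free end. Pushing down now.

```bash
python3 -m crank '[[0,0,0.008,0],[0,0,0.006,0],[0,0,0.005,0],[0,0,0,0]]'; python3 -m crank '[[0,0,0.005,0],[0,0,0.005,0],[0,0,0,0],[0,0,0,0]]'
```

```text
time_s: 13.17
tcp_pos: [0.6941, -0.0486, 0.0717]
ee_rot: [[-0.931, -0.366, -0.002], [-0.366, 0.931, -0.0], [0.002, 0.001, -1.0]]
wrist_force: [-0.4, -0.2, -0.9]
gripper_width: 0.006
time_s: 13.5
tcp_pos: [0.6952, -0.0485, 0.0633]
ee_rot: [[-0.931, -0.366, 0.001], [-0.366, 0.931, 0.0], [-0.001, -0.0, -1.0]]
wrist_force: [0.6, 0.5, 0.7]
gripper_width: 0.009
```

```bash
python3 -m crank '[[0,0,0.004,0],[0,0,0.004,0],[0,0,0,0]]'; python3 -m crank '[[0,0,0.004,0],[0,0,0.004,0],[0,0,0,0]]'; python3 - <<'E'
from h import *
grab('side','s7');crop('s7',220,150,340,260,6,'c15')
E
```

```text
time_s: 13.75
tcp_pos: [0.6953, -0.0483, 0.0553]
ee_rot: [[-0.931, -0.366, 0.001], [-0.366, 0.931, 0.0], [-0.001, -0.0, -1.0]]
wrist_force: [0.1, 0.2, 2.6]
gripper_width: 0.006
time_s: 14.0
tcp_pos: [0.6948, -0.0486, 0.0468]
ee_rot: [[-0.931, -0.366, -0.0], [-0.366, 0.931, 0.0], [0.0, 0.0, -1.0]]
wrist_force: [-0.1, 0.8, 2.1]
gripper_width: 0.008
```

View pics/c15.png

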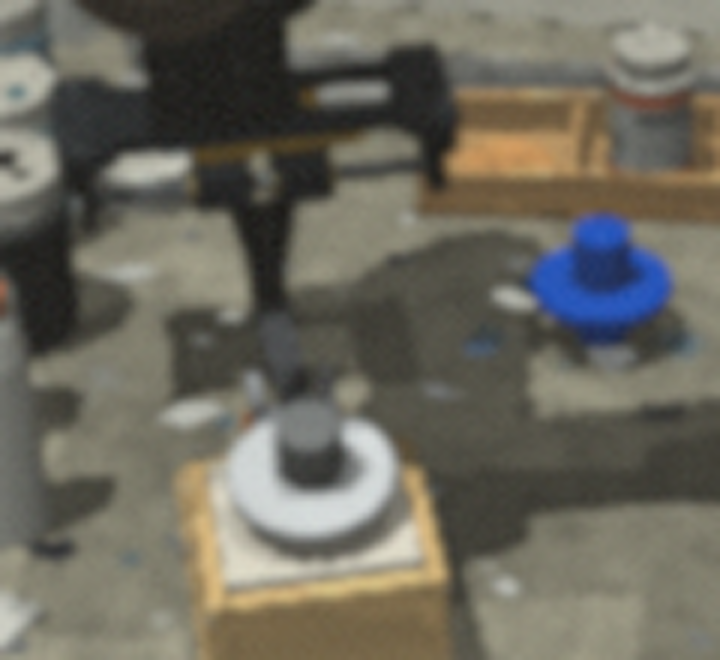

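The side view shows the plug starting to tilt towards the camera. I'll keep pushing to TCP z≈0.034.

```bash
python3 -m crank '[[0,0,0.004,0],[0,0,0.003,0],[0,0,0,0]]'; python3 -m crank '[[0,0,0.003,0],[0,0,0.003,0],[0,0,0,0],[0,0,0,0]]'; python3 - <<'E'
from h import *
grab('side','s8');crop('s8',220,150,340,260,6,'c16')
E
```

```text
time_s: 14.3
tcp_pos: [0.695, -0.0487, 0.0403]
ee_rot: [[-0.931, -0.366, -0.0], [-0.366, 0.931, -0.0], [0.0, -0.0, -1.0]]
wrist_force: [-0.7, 0.4, 4.6]
gripper_width: 0.005
time_s: 14.63
tcp_pos: [0.6959, -0.0486, 0.0355]
ee_rot: [[-0.931, -0.366, 0.002], [-0.366, 0.931, -0.0], [-0.002, -0.001, -1.0]]
wrist_force: [-0.6, 1.5, 6.9]
gripper_width: 0.006
```

View pics/c16.png

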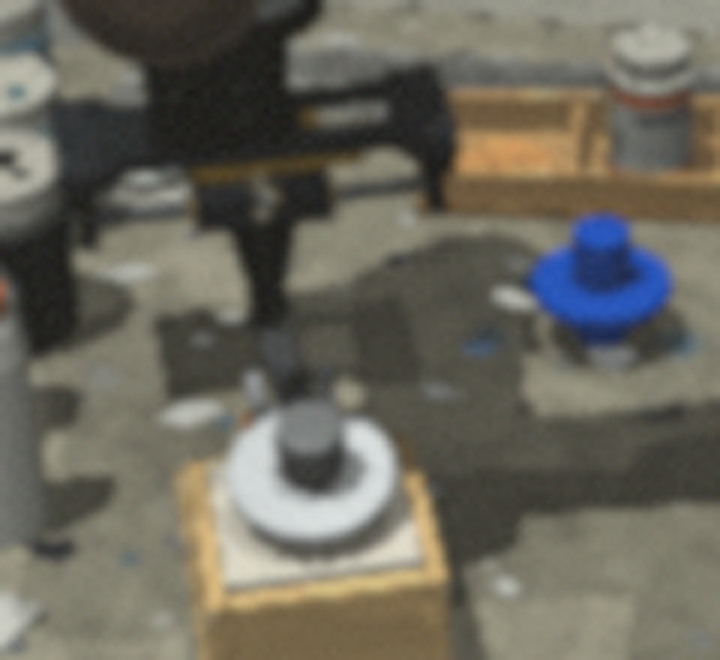

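```bash
python3 -m crank '[[0,0,0.002,0],[0,0,0.002,0],[0,0,0,0]]'; python3 -m crank '[[0,0,0.002,0],[0,0,0.002,0],[0,0,0,0]]';  python3 -m crank '[[0,0,0.002,0],[0,0,0,0]]'
```

```text
time_s: 14.93
tcp_pos: [0.6963, -0.0486, 0.0323]
ee_rot: [[-0.93, -0.366, 0.003], [-0.366, 0.93, -0.0], [-0.003, -0.002, -1.0]]
wrist_force: [-1.4, 2.0, 10.3]
gripper_width: 0.003
time_s: 15.18
tcp_pos: [0.6971, -0.0485, 0.0293]
ee_rot: [[-0.93, -0.367, 0.005], [-0.367, 0.93, -0.0], [-0.005, -0.002, -1.0]]
wrist_force: [-1.0, 1.9, 11.7]
gripper_width: 0.003
time_s: 15.35
tcp_pos: [0.6974, -0.0484, 0.0277]
ee_rot: [[-0.93, -0.367, 0.006], [-0.367, 0.93, -0.0], [-0.006, -0.003, -1.0]]
wrist_force: [-1.2, 2.2, 13.1]
gripper_width: 0.003
```

```bash
python3 - <<'E'
from h import *
grab('side','s9');crop('s9',220,150,340,260,6,'c17');grab('top','t9');crop('t9',250,105,380,215,5,'c18');grab('wrist','w9')
E
```

```text
(no output)
```

View pics/c17.png

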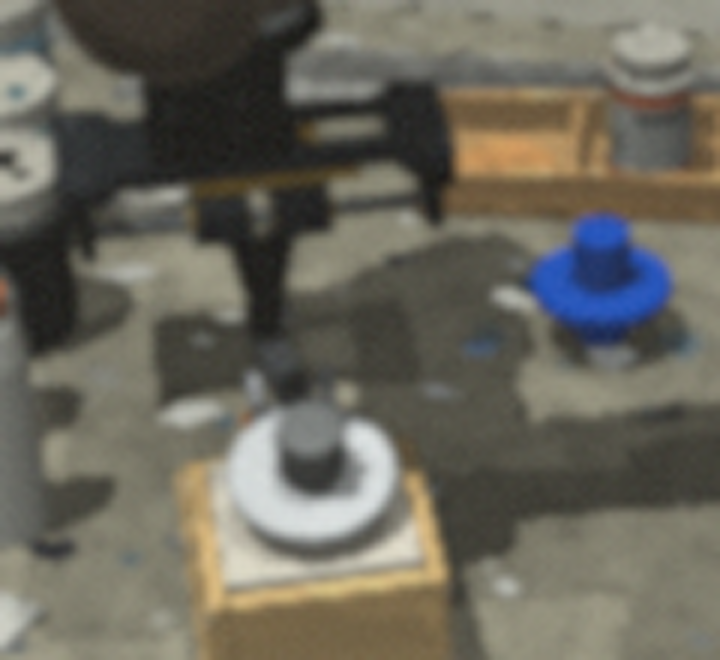

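View pics/c18.png

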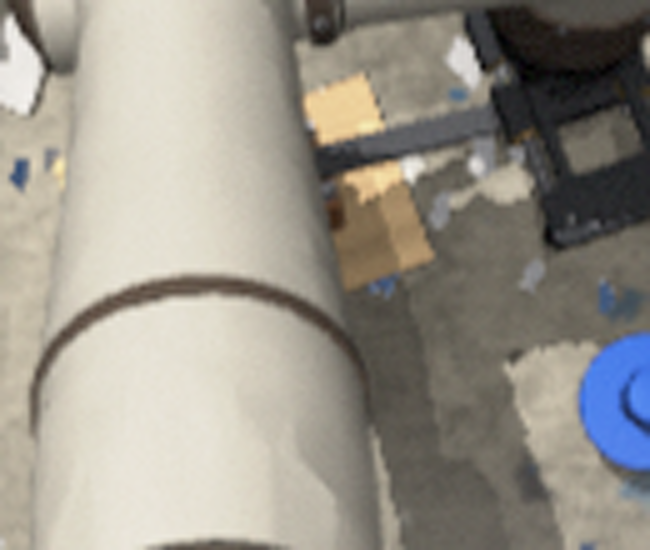

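View pics/w9.png

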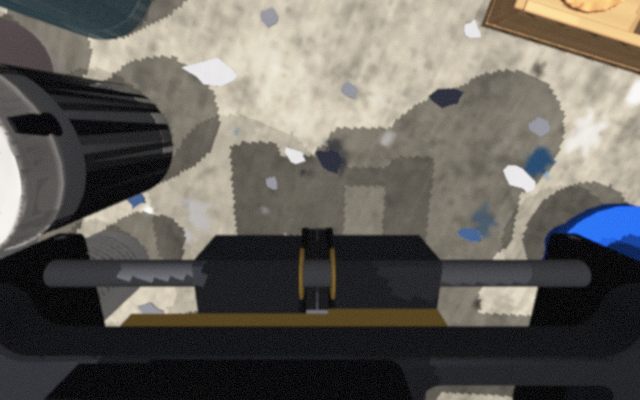

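```bash
python3 - <<'E'
from h import *
d=np.array([-.3665,.9304]);n=np.array([.9304,.3665])
def fit(tag):
    P=cloud(tag);q=P.reshape(-1,3);r=np.stack([(q[:,:2]-[.62,.141])@n,(q[:,:2]-[.62,.141])@d,q[:,2]],1)
    rad=np.hypot(r[:,0],r[:,1]);m=(rad<.034)&(rad>.019)&(r[:,2]>.083)&(r[:,2]<.115);f=r[m]
    for _ in range(4):
        A=np.c_[f[:,:2],np.ones(len(f))];c=np.linalg.lstsq(A,f[:,2],rcond=None)[0];e=abs(A@c-f[:,2]);f=f[e<max(.002,np.median(e)*2)]
    t=r[(rad<.02)&(r[:,2]>.112)&(r[:,2]<.14)]
    print(tag,len(f),'slope x,y deg',np.degrees(np.arctan(c[:2])).round(2),'mid z',c[2].round(4),'top',np.median(t,0).round(4))
for t in ['side0','s1','s4','s6','s7','s8','s9']: fit(t)
E
```

```text
side0 155 slope x,y deg [ 0.21 -0.71] mid z 0.0917 top [0.0009 0.0069 0.1203]
s1 150 slope x,y deg [-0.48  0.39] mid z 0.0918 top [0.0007 0.007  0.1206]
s4 151 slope x,y deg [-0.44 -0.52] mid z 0.0917 top [0.0009 0.0067 0.1206]
s6 149 slope x,y deg [-0.27 -0.71] mid z 0.0918 top [0.0012 0.0066 0.1205]
s7 160 slope x,y deg [ 0.58 -8.54] mid z 0.0954 top [0.0006 0.0095 0.1241]
s8 175 slope x,y deg [  0.41 -12.35] mid z 0.0964 top [0.0011 0.0099 0.125 ]
s9 157 slope x,y deg [ -0.03 -12.93] mid z 0.0968 top [0.0009 0.0116 0.1251]
```

The flange fit shows the plug's middle about 5 mm up and leaning 13°, past the stated 3 mm release. I'll lift off the bar and check that it stays raised.

```bash
python3 -m crank '[[0,0,-0.01,0],[0,0,-0.03,0],[0,0,-0.04,0],[0,0,-0.04,0],[0,0,-0.03,0]]' 0.06;  python3 -m crank '[[0,0,-0.02,0],[0,0,0,0]]'; cat >> h.py <<'E'
def fit(tag):
    d=np.array([-.3665,.9304]);n=np.array([.9304,.3665])
    P=cloud(tag);q=P.reshape(-1,3);r=np.stack([(q[:,:2]-[.62,.141])@n,(q[:,:2]-[.62,.141])@d,q[:,2]],1)
    rad=np.hypot(r[:,0],r[:,1]);m=(rad<.034)&(rad>.019)&(r[:,2]>.083)&(r[:,2]<.115);f=r[m]
    for _ in range(4):
        A=np.c_[f[:,:2],np.ones(len(f))];c=np.linalg.lstsq(A,f[:,2],rcond=None)[0];e=abs(A@c-f[:,2]);f=f[e<max(.002,np.median(e)*2)]
    t=r[(rad<.025)&(r[:,2]>.116)&(r[:,2]<.14)]
    print(tag,len(f),'slope x,y deg',np.degrees(np.arctan(c[:2])).round(2),'mid z',c[2].round(4),'top',np.median(t,0).round(4), (np.array([.62,.141])+np.median(t,0)[0]*n+np.median(t,0)[1]*d).round(4))
E
python3 - <<'E'
from h import *
grab('side','s10');crop('s10',220,150,340,260,6,'c19');grab('top','t10');fit('s10');st()
E
```

```text
time_s: 15.92
tcp_pos: [0.6951, -0.0492, 0.1768]
ee_rot: [[-0.931, -0.366, 0.001], [-0.366, 0.931, -0.001], [-0.001, -0.001, -1.0]]
wrist_force: [1.1, 0.7, 0.5]
gripper_width: 0.301
time_s: 16.08
tcp_pos: [0.6972, -0.0492, 0.2]
ee_rot: [[-0.931, -0.366, 0.01], [-0.366, 0.931, -0.0], [-0.009, -0.004, -1.0]]
wrist_force: [-0.0, 0.2, 0.3]
gripper_width: 0.448
s10 150 slope x,y deg [ 0.17 -9.2 ] mid z 0.0955 top [0.0012 0.0132 0.1236] [0.6163 0.1537]
{'time_s': 16.1833, 'joints': [9.2352, 30.0746, 9.4274, -0.045, -69.3552, 12.1917], 'tcp_pos': [0.6946, -0.0487, 0.1941], 'ee_rot': [[-0.931, -0.3651, -0.0002], [-0.3651, 0.931, 0.0007], [-0.0001, 0.0007, -1.0]], 'wrist_force': [-0.3762, 0.3046, -1.9849], 'gripper_width': 0.5362}
```

View pics/c19.png

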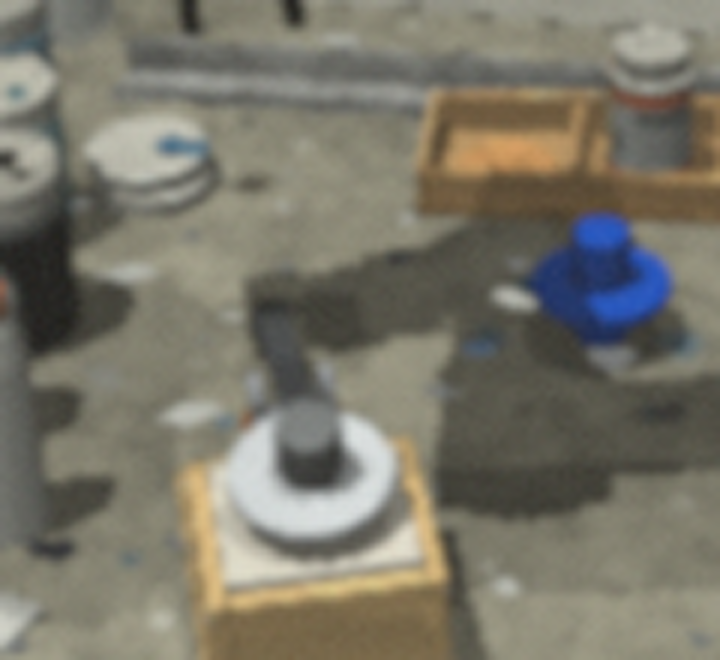

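View pics/t10.png

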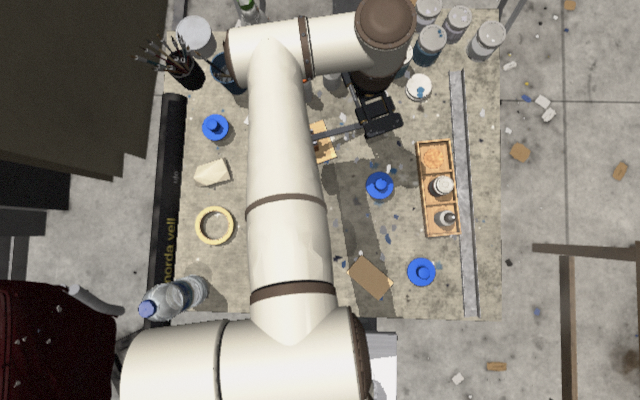

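The plug stays raised 3.8 mm and leaning 9°, with the bar still in place, so it's loose. Next I'll turn the jaws along the lean and go above the plug.

```bash
python3 - <<'E'
from h import *
plan(.6184,.1452,.215,111.5,n=14)
P=cloud('s10');m=(P[...,0]>.45)&(P[...,0]<.8)&(P[...,1]>-.1)&(P[...,1]<.3)&(P[...,2]>.13)&(P[...,2]<.3)
q=P[m];print(m.sum(), q.min(0) if len(q) else '', q.max(0) if len(q) else '')
E
```

```text
yaw -158.59 k 14
[[0.0, 0.0149, -0.0015, 0.1121], [0.0017, 0.0148, -0.0015, 0.1121], [0.0033, 0.0145, -0.0015, 0.1121], [0.0049, 0.014, -0.0015, 0.1121], [0.0065, 0.0134, -0.0015, 0.1121]]
[[0.0079, 0.0126, -0.0015, 0.1121], [0.0093, 0.0116, -0.0015, 0.1121], [0.0105, 0.0105, -0.0015, 0.1121], [0.0116, 0.0093, -0.0015, 0.1121], [0.0126, 0.0079, -0.0015, 0.1121]]
[[0.0134, 0.0065, -0.0015, 0.1121], [0.014, 0.0049, -0.0015, 0.1121], [0.0145, 0.0033, -0.0015, 0.1121], [0.0148, 0.0017, -0.0015, 0.1121]]
868 [ 0.59759543 -0.09498564  0.13035171] [0.79538443 0.29818519 0.29998771]
```

```bash
python3 -m crank '[[0.0,0.0149,-0.0015,0.1121],[0.0017,0.0148,-0.0015,0.1121],[0.0033,0.0145,-0.0015,0.1121],[0.0049,0.014,-0.0015,0.1121],[0.0065,0.0134,-0.0015,0.1121]]' 0.055; python3 -m crank '[[0.0079,0.0126,-0.0015,0.1121],[0.0093,0.0116,-0.0015,0.1121],[0.0105,0.0105,-0.0015,0.1121],[0.0116,0.0093,-0.0015,0.1121],[0.0126,0.0079,-0.0015,0.1121]]'; python3 -m crank '[[0.0134,0.0065,-0.0015,0.1121],[0.014,0.0049,-0.0015,0.1121],[0.0145,0.0033,-0.0015,0.1121],[0.0148,0.0017,-0.0015,0.1121]]'; python3 -m crank '[[0,0,0,0],[0,0,0,0],[0,0,0,0]]'; python3 - <<'E'
from h import *
grab('side','s11');crop('s11',200,90,360,260,5,'c20');fit('s11');st();plan(.6184,.1452,.15,111.5);grab('wrist','w11')
E
```

```text
time_s: 16.6
tcp_pos: [0.666, 0.0208, 0.1987]
ee_rot: [[-0.982, 0.191, -0.006], [0.191, 0.982, -0.001], [0.005, -0.002, -1.0]]
wrist_force: [-0.1, 0.4, -0.5]
gripper_width: 0.626
time_s: 17.02
tcp_pos: [0.6388, 0.0899, 0.2063]
ee_rot: [[-0.73, 0.684, -0.005], [0.684, 0.73, -0.001], [0.003, -0.005, -1.0]]
wrist_force: [0.6, 0.1, -0.5]
gripper_width: 0.635
time_s: 17.35
tcp_pos: [0.6172, 0.1452, 0.2123]
ee_rot: [[-0.361, 0.932, -0.005], [0.932, 0.361, -0.002], [0.0, -0.006, -1.0]]
wrist_force: [0.5, 1.5, -0.2]
gripper_width: 0.627
time_s: 17.6
tcp_pos: [0.6181, 0.1445, 0.2136]
ee_rot: [[-0.368, 0.93, -0.003], [0.93, 0.368, -0.001], [-0.0, -0.003, -1.0]]
wrist_force: [-1.0, -0.7, 0.9]
gripper_width: 0.632
s11 161 slope x,y deg [-0.1  -8.43] mid z 0.0951 top [0.0009 0.0124 0.1228] [0.6163 0.1528]
{'time_s': 17.65, 'joints': [27.709, 23.4162, 1.3298, -0.0078, -68.059, -96.1464], 'tcp_pos': [0.6184, 0.1443, 0.2139], 'ee_rot': [[-0.3675, 0.93, -0.0023], [0.93, 0.3675, -0.0011], [-0.0001, -0.0025, -1.0]], 'wrist_force': [-0.0249, 0.2112, -0.2799], 'gripper_width': 0.6323}
yaw 111.56 k 2
[[0.0004, 0.0002, 0.0319, 0.0005], [0.0004, 0.0002, 0.0319, 0.0005]]
```

View pics/c20.png

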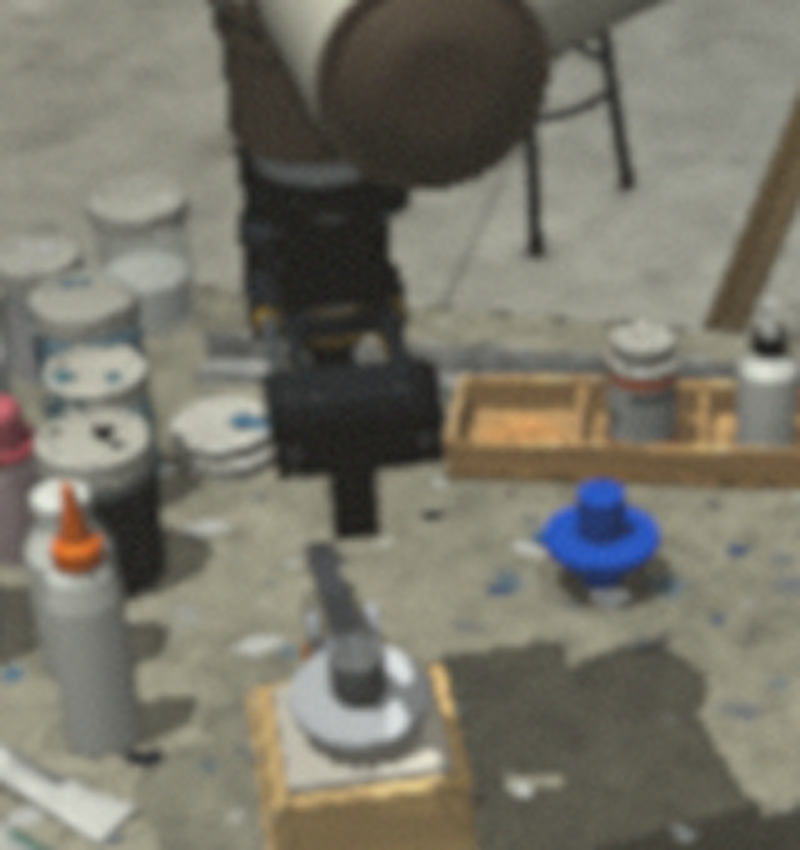

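View pics/w11.png

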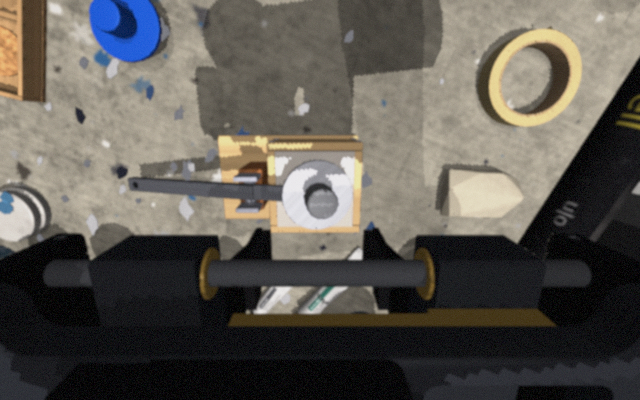

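```bash
python3 - <<'E'
from h import *
crop('w11',260,130,380,245,5,'c21')
print(ray('w11',321.5,201.5,.127))
E
```

```text
[0.615  0.1482 0.127 ]
```

View pics/c21.png

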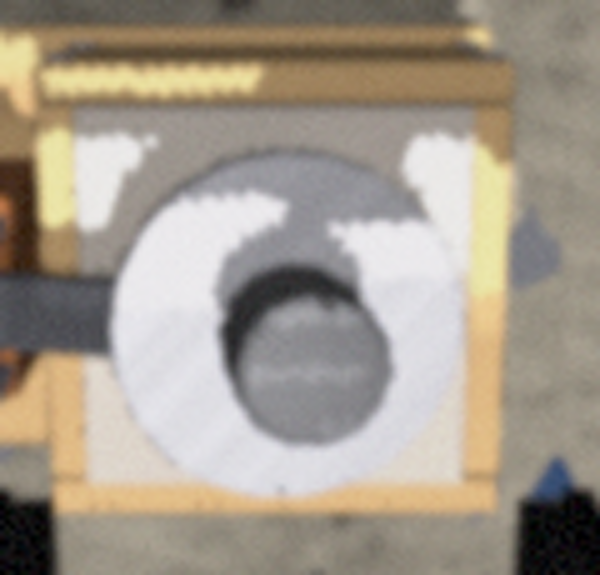

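The plug top is at about (323,204), centred under the jaws. I'll descend to z≈0.107 and close.

```bash
python3 -m crank '[[0.001,0,0.03,0],[0.001,0,0.03,0],[0,0,0.025,0],[0,0,0.015,0],[0,0,0,0]]' 0.055; python3 -m crank '[[0,0,0.004,0],[0,0,0.002,0],[0,0,0,0],[0,0,0,0]]'; python3 - <<'E'
from h import *
grab('side','s12');crop('s12',220,150,340,260,6,'c22');st()
E
```

```text
time_s: 18.12
tcp_pos: [0.6154, 0.1452, 0.1106]
ee_rot: [[-0.366, 0.931, -0.008], [0.931, 0.366, -0.003], [0.0, -0.009, -1.0]]
wrist_force: [0.0, -0.2, -0.4]
gripper_width: 0.626
time_s: 18.45
tcp_pos: [0.6186, 0.1471, 0.1105]
ee_rot: [[-0.367, 0.93, 0.002], [0.93, 0.367, 0.001], [0.0, 0.002, -1.0]]
wrist_force: [0.3, 0.6, 0.6]
gripper_width: 0.63
{'time_s': 18.5, 'joints': [27.9405, 28.3629, -6.4387, 0.0114, -55.0671, -96.4153], 'tcp_pos': [0.6186, 0.1471, 0.1105], 'ee_rot': [[-0.367, 0.9302, 0.0021], [0.9302, 0.367, 0.0009], [0.0001, 0.0023, -1.0]], 'wrist_force': [-1.4201, 0.3797, -0.1845], 'gripper_width': 0.6328}
```

View pics/c22.png

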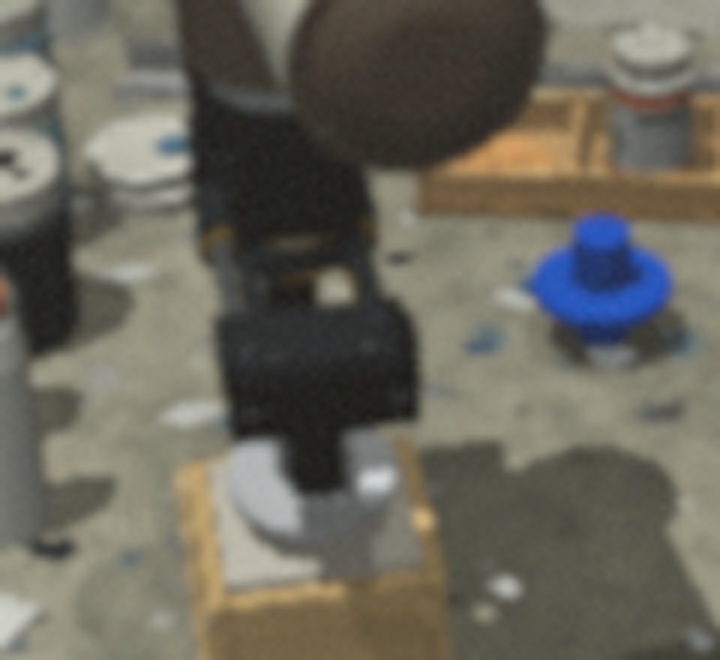

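```bash
python3 -m crank '[[0,0,0.003,0],[0,0,0.001,0],[0,0,0,0]]'; python3 -m crank '[[0,0,0,0],[0,0,0,0],[0,0,0,0],[0,0,0,0],[0,0,0,0]]' 0; python3 -m crank '[[0,0,0,0],[0,0,0,0],[0,0,0,0]]'
```

```text
time_s: 18.75
tcp_pos: [0.6178, 0.1469, 0.1051]
ee_rot: [[-0.367, 0.93, -0.0], [0.93, 0.367, -0.0], [0.0, -0.0, -1.0]]
wrist_force: [-0.0, -0.0, 0.2]
gripper_width: 0.63
time_s: 19.17
tcp_pos: [0.618, 0.1472, 0.1052]
ee_rot: [[-0.367, 0.93, 0.0], [0.93, 0.367, 0.0], [0.0, 0.0, -1.0]]
wrist_force: [0.7, -0.1, -2.9]
gripper_width: 0.351
time_s: 19.42
tcp_pos: [0.6181, 0.1469, 0.1049]
ee_rot: [[-0.367, 0.93, -0.0], [0.93, 0.367, -0.0], [-0.0, -0.0, -1.0]]
wrist_force: [1.3, -0.9, -0.4]
gripper_width: 0.346
```

Gripped at 0.346 × 87 = 30 mm, as expected. Lifting slowly.

```bash
python3 -m crank '[[0,0,-0.004,0],[0,0,-0.006,0],[0,0,-0.008,0],[0,0,-0.01,0]]'; python3 -m crank '[[0,0,-0.012,0],[0,0,-0.02,0],[0,0,-0.025,0],[0,0,-0.02,0],[0,0,0,0]]';python3 -m crank '[[0,0,0,0],[0,0,0,0]]'; python3 - <<'E'
from h import *
grab('side','s13');crop('s13',200,130,360,260,5,'c23');st();plan(.6169,-.2507,.2,96.5);grab('top','t13')
E
```

```text
time_s: 19.75
tcp_pos: [0.6165, 0.146, 0.1316]
ee_rot: [[-0.366, 0.93, -0.005], [0.93, 0.366, -0.003], [-0.0, -0.006, -1.0]]
wrist_force: [0.4, 0.3, -1.7]
gripper_width: 0.335
time_s: 20.17
tcp_pos: [0.621, 0.1481, 0.2186]
ee_rot: [[-0.368, 0.93, 0.013], [0.93, 0.368, 0.004], [-0.001, 0.014, -1.0]]
wrist_force: [1.2, 0.1, -1.2]
gripper_width: 0.343
time_s: 20.33
tcp_pos: [0.6172, 0.1471, 0.2103]
ee_rot: [[-0.367, 0.93, -0.001], [0.93, 0.367, 0.001], [0.001, -0.0, -1.0]]
wrist_force: [0.4, 0.3, -3.7]
gripper_width: 0.338
{'time_s': 20.3833, 'joints': [27.9615, 23.5048, 0.8264, -0.0501, -67.4379, -96.421], 'tcp_pos': [0.617, 0.1469, 0.2094], 'ee_rot': [[-0.3668, 0.9303, -0.0022], [0.9303, 0.3668, -0.0002], [0.0006, -0.0021, -1.0]], 'wrist_force': [-0.0873, 0.5659, -2.7207], 'gripper_width': 0.342}
yaw 111.52 k 11
[[-0.0336, -0.0133, 0.0009, 0.0238], [-0.0339, -0.0125, 0.0009, 0.0238], [-0.0342, -0.0116, 0.0009, 0.0238], [-0.0345, -0.0108, 0.0009, 0.0238], [-0.0347, -0.01, 0.0009, 0.0238]]
[[-0.035, -0.0092, 0.0009, 0.0238], [-0.0352, -0.0083, 0.0009, 0.0238], [-0.0354, -0.0075, 0.0009, 0.0238], [-0.0355, -0.0067, 0.0009, 0.0238], [-0.0357, -0.0058, 0.0009, 0.0238]]
[[-0.0358, -0.005, 0.0009, 0.0238]]
```

View pics/c23.png

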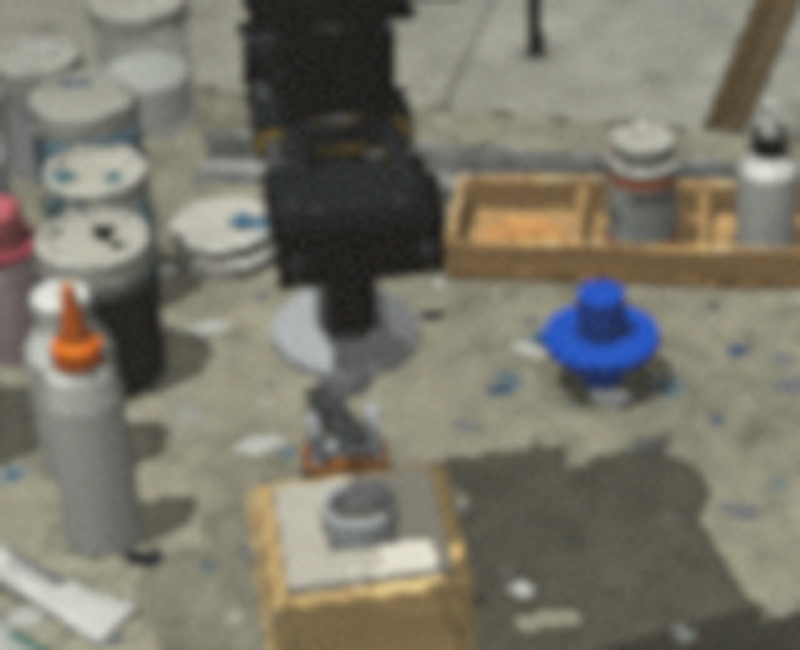

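The plug is clear of the collar and hanging upright (c23 about (345,335)). Moving over to the crate's empty cell.

```bash
python3 -m crank '[[-0.0336,-0.0133,0.0009,0.0238],[-0.0339,-0.0125,0.0009,0.0238],[-0.0342,-0.0116,0.0009,0.0238],[-0.0345,-0.0108,0.0009,0.0238],[-0.0347,-0.01,0.0009,0.0238]]'; python3 -m crank '[[-0.035,-0.0092,0.0009,0.0238],[-0.0352,-0.0083,0.0009,0.0238],[-0.0354,-0.0075,0.0009,0.0238],[-0.0355,-0.0067,0.0009,0.0238],[-0.0357,-0.0058,0.0009,0.0238]]'; python3 -m crank '[[-0.0358,-0.005,0.0009,0.0238],[0,0,0,0],[0,0,0,0],[0,0,0,0]]'; python3 - <<'E'
from h import *
grab('side','s14');crop('s14',250,100,390,200,5,'c24');st();plan(.6169,-.2507,.1,96.5);grab('top','t14');crop('t14',390,90,490,250,4,'c25');grab('wrist','w14')
E
```

```text
time_s: 20.85
tcp_pos: [0.6171, -0.0352, 0.2044]
ee_rot: [[-0.253, 0.967, -0.003], [0.967, 0.253, -0.0], [0.0, -0.003, -1.0]]
wrist_force: [1.5, -0.2, -2.9]
gripper_width: 0.336
time_s: 21.27
tcp_pos: [0.6171, -0.2161, 0.1998]
ee_rot: [[-0.136, 0.991, -0.003], [0.991, 0.136, 0.0], [0.001, -0.003, -1.0]]
wrist_force: [0.3, 0.5, -4.2]
gripper_width: 0.336
time_s: 21.6
tcp_pos: [0.6173, -0.2506, 0.1989]
ee_rot: [[-0.113, 0.994, -0.003], [0.994, 0.113, 0.001], [0.001, -0.002, -1.0]]
wrist_force: [0.3, 0.8, -3.8]
gripper_width: 0.339
{'time_s': 21.65, 'joints': [-8.1617, 26.9873, 4.9817, -0.0211, -68.0961, -75.2669], 'tcp_pos': [0.6176, -0.2499, 0.1994], 'ee_rot': [[-0.1143, 0.9934, -0.0017], [0.9934, 0.1143, 0.0006], [0.0008, -0.0016, -1.0]], 'wrist_force': [0.1521, -0.1291, -2.1988], 'gripper_width': 0.3331}
yaw 96.56 k 3
[[-0.0002, -0.0003, 0.0331, 0.0004], [-0.0002, -0.0003, 0.0331, 0.0004], [-0.0002, -0.0003, 0.0331, 0.0004]]
```

View pics/c24.png

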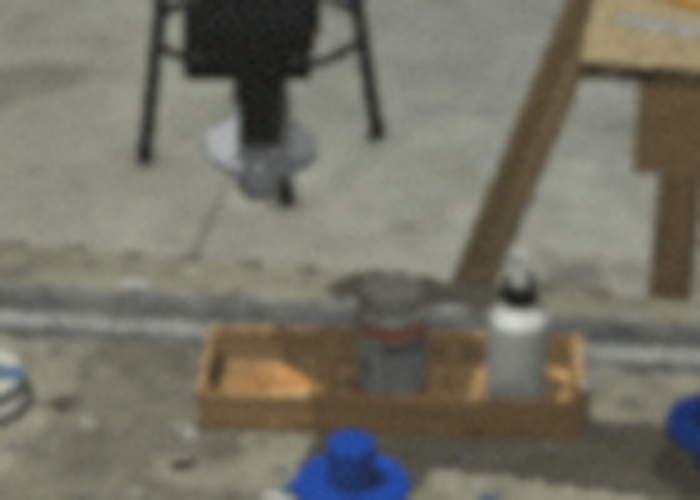

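View pics/c25.png

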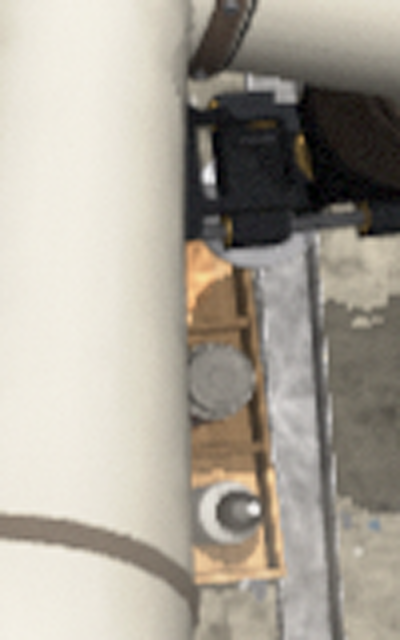

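View pics/w14.png

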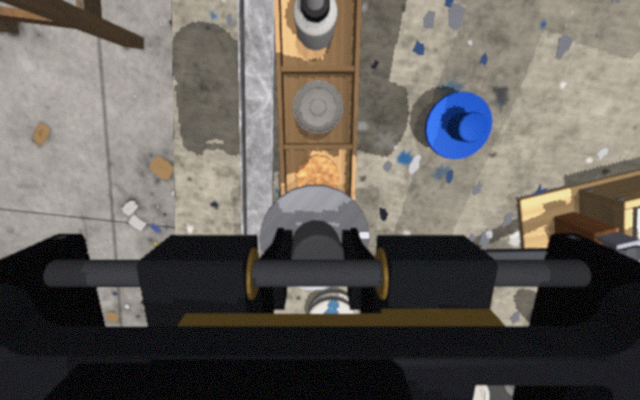

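```bash
python3 - <<'E'
from h import *
crop('w14',255,40,385,200,5,'c26')
P=cloud('w14');v,u=np.mgrid[:400,:640]
m=(u>265)&(u<370)&(v>40)&(v<185)&(P[...,2]>.018)&(P[...,2]<.036)
q=P[m];r=cv2.minAreaRect((q[:,:2]*1000).astype(np.float32));print(r,np.median(q[:,2]))
E
```

```text
((544.3756103515625, -256.67962646484375), (154.5718536376953, 88.13993072509766), 6.822746276855469) 0.026904671512928302
```

View pics/c26.png

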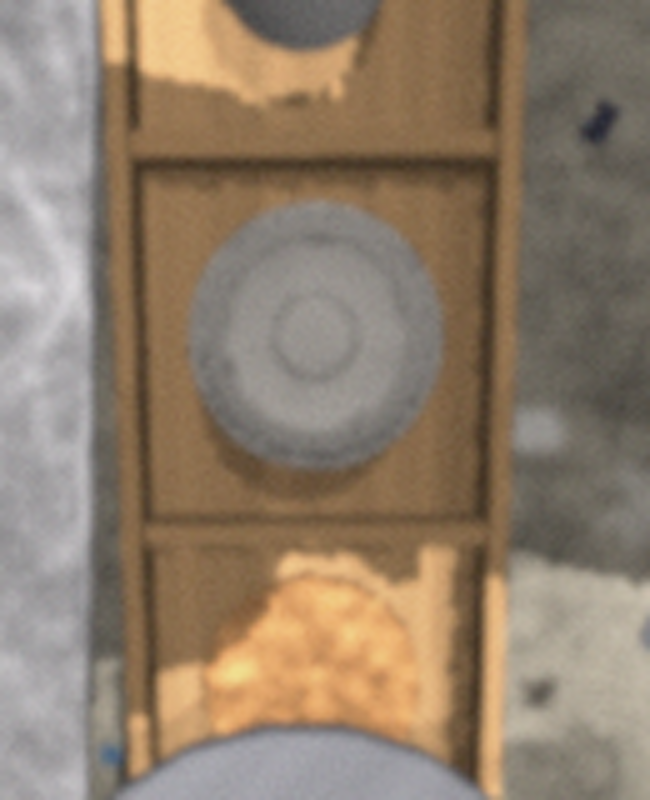

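```bash
python3 - <<'E'
from h import *
f=lambda x,y:(255+x/5,40+y/5)
D1=(ray('w14',*f(124,530),.03)+ray('w14',*f(507,527),.03))/2
D2=(ray('w14',*f(108,143),.03)+ray('w14',*f(523,143),.03))/2
print(D1,D2,np.linalg.norm(D1-D2)); e=np.array([np.cos(np.radians(6.6)),np.sin(np.radians(6.6))])
print('axis',np.degrees(np.arctan2(*(D1-D2)[[1,0]])),'pad by D1',D1[:2]+.041*e,'by mid',(D1+D2)[:2]/2+.082*e)
l=ray('w14',*f(206,670),.008);r=ray('w14',*f(418,670),.008);print('pad lr',l,r,(l+r)/2)
# plug in hand: flange visible edge top point
E
```

```text
[ 0.575  -0.2522  0.03  ] [ 0.4958  -0.26155  0.03   ] 0.07974999999999995
axis 6.732921326859626 pad by D1 [ 0.61572828 -0.24748758] by mid [ 0.61685657 -0.24745015]
pad lr [ 0.6143 -0.2745  0.008 ] [ 0.6082 -0.2228  0.008 ] [ 0.61125 -0.24865  0.008  ]
```

```bash
python3 -m crank '[[0.001,-0.0005,0.03,0],[0,0,0.035,0],[0,0,0.035,0],[0,0,0.025,0],[0,0,0.007,0]]'; python3 -m crank '[[0,0,0,0],[0,0,0,0]]'; python3 - <<'E'
from h import *
grab('side','s15');crop('s15',270,130,380,200,7,'c27');st()
E
```

```text
time_s: 22.17
tcp_pos: [0.6142, -0.2474, 0.0632]
ee_rot: [[-0.115, 0.993, -0.009], [0.993, 0.115, 0.003], [0.004, -0.009, -1.0]]
wrist_force: [-1.5, 0.5, -3.1]
gripper_width: 0.335
time_s: 22.33
tcp_pos: [0.6187, -0.2494, 0.0698]
ee_rot: [[-0.116, 0.993, 0.002], [0.993, 0.116, -0.001], [-0.001, 0.002, -1.0]]
wrist_force: [0.5, -0.4, -2.7]
gripper_width: 0.34
{'time_s': 22.3833, 'joints': [-8.0914, 33.3906, -3.8276, 0.0677, -52.5314, -75.3342], 'tcp_pos': [0.6193, -0.2497, 0.0708], 'ee_rot': [[-0.1152, 0.9933, 0.0042], [0.9933, 0.1152, -0.0015], [-0.002, 0.004, -1.0]], 'wrist_force': [0.5241, -0.6573, -1.6933], 'gripper_width': 0.3412}
```

View pics/c27.png

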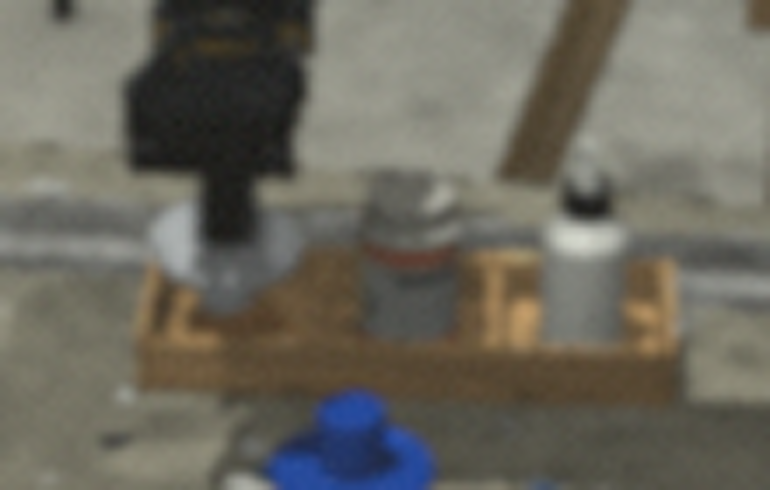

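The plug hangs over the empty cell and is clear of the can. I'll lower it gently and watch the force.

```bash
python3 -m crank '[[0,0,0.005,0],[0,0,0.004,0],[0,0,0,0],[0,0,0,0]]'; python3 -m crank '[[0,0,0.003,0],[0,0,0,0],[0,0,0,0]]'
```

```text
time_s: 22.72
tcp_pos: [0.6172, -0.2498, 0.0596]
ee_rot: [[-0.113, 0.994, 0.0], [0.994, 0.113, 0.0], [-0.0, 0.0, -1.0]]
wrist_force: [0.1, -0.5, -2.4]
gripper_width: 0.338
time_s: 22.97
tcp_pos: [0.6178, -0.25, 0.0568]
ee_rot: [[-0.114, 0.994, 0.001], [0.994, 0.114, -0.001], [-0.001, 0.001, -1.0]]
wrist_force: [0.7, -0.6, -1.4]
gripper_width: 0.34
```

```bash
python3 -m crank '[[0,0,0.0015,0],[0,0,0,0],[0,0,0,0]]'; python3 -m crank '[[0,0,0.0015,0],[0,0,0,0],[0,0,0,0]]';python3 - <<'E'
from h import *
grab('side','s16');crop('s16',270,130,380,200,7,'c28');st()
E
```

```text
time_s: 23.22
tcp_pos: [0.6185, -0.25, 0.0566]
ee_rot: [[-0.114, 0.993, 0.003], [0.993, 0.114, -0.001], [-0.001, 0.003, -1.0]]
wrist_force: [-0.9, 1.8, 5.3]
gripper_width: 0.339
time_s: 23.47
tcp_pos: [0.6192, -0.2503, 0.0563]
ee_rot: [[-0.115, 0.993, 0.005], [0.993, 0.115, -0.002], [-0.002, 0.004, -1.0]]
wrist_force: [-0.3, 0.0, 9.3]
gripper_width: 0.337
{'time_s': 23.5167, 'joints': [-8.133, 34.2948, -4.5779, 0.0914, -50.8466, -75.3342], 'tcp_pos': [0.6192, -0.2503, 0.0563], 'ee_rot': [[-0.1148, 0.9934, 0.0047], [0.9934, 0.1148, -0.0019], [-0.0024, 0.0044, -1.0]], 'wrist_force': [-1.4864, 1.7234, 9.382], 'gripper_width': 0.3395}
```

View pics/c28.png

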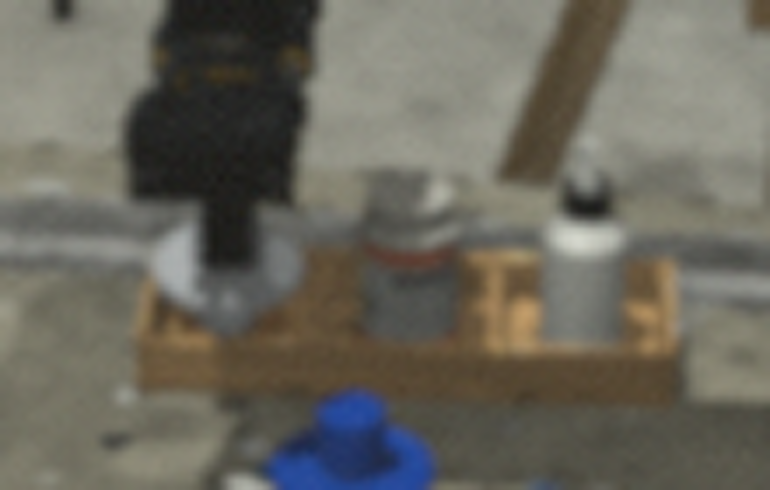

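Contact at TCP z≈0.0565 with about 9 N. I'll ease the load and release.

```bash
python3 -m crank '[[0,0,-0.0018,0],[0,0,0,0]]'; python3 -m crank '[[0,0,0,0],[0,0,0,0],[0,0,0,0],[0,0,0,0]]' 0.05; python3 - <<'E'
from h import *
grab('side','s17');crop('s17',270,130,380,200,7,'c29');st()
E
```

```text
time_s: 23.68
tcp_pos: [0.6182, -0.2502, 0.0565]
ee_rot: [[-0.114, 0.993, 0.003], [0.993, 0.114, -0.001], [-0.001, 0.002, -1.0]]
wrist_force: [-0.3, -1.3, 5.2]
gripper_width: 0.336
time_s: 24.02
tcp_pos: [0.6165, -0.2495, 0.0541]
ee_rot: [[-0.113, 0.994, -0.002], [0.994, 0.113, 0.001], [0.001, -0.002, -1.0]]
wrist_force: [0.9, 1.5, 0.4]
gripper_width: 0.542
{'time_s': 24.0667, 'joints': [-8.1398, 34.392, -4.7179, -0.0239, -51.01, -75.334], 'tcp_pos': [0.6166, -0.2495, 0.0542], 'ee_rot': [[-0.1134, 0.9935, -0.002], [0.9935, 0.1134, 0.0006], [0.0008, -0.0019, -1.0]], 'wrist_force': [-0.3746, 0.0231, -0.0401], 'gripper_width': 0.5517}
```

View pics/c29.png

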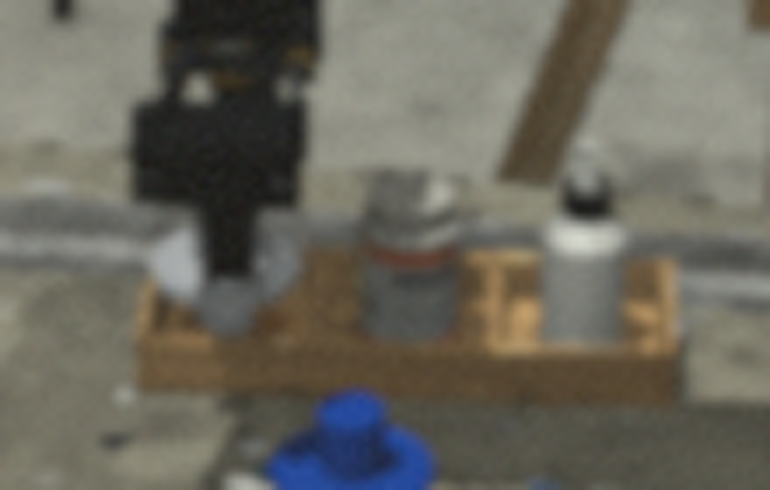

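```bash
python3 -m crank '[[0,0,-0.01,0],[0,0,-0.02,0],[0,0,-0.03,0],[0,0,-0.035,0],[0,0,-0.03,0]]'; python3 - <<'E'
from h import *
grab('side','s18');crop('s18',270,130,380,200,7,'c30');grab('wrist','w18');st()
E
```

```text
time_s: 24.48
tcp_pos: [0.6173, -0.2499, 0.1827]
ee_rot: [[-0.114, 0.993, 0.001], [0.993, 0.114, -0.001], [-0.001, 0.001, -1.0]]
wrist_force: [1.1, 0.5, 0.1]
gripper_width: 0.574
{'time_s': 24.5833, 'joints': [-8.1398, 27.2902, 3.7418, 0.1473, -65.6943, -75.3319], 'tcp_pos': [0.6206, -0.2509, 0.188], 'ee_rot': [[-0.1147, 0.9933, 0.0128], [0.9934, 0.1148, -0.0042], [-0.0056, 0.0122, -0.9999]], 'wrist_force': [0.9383, 0.6523, 0.4795], 'gripper_width': 0.577}
```

View pics/c30.png

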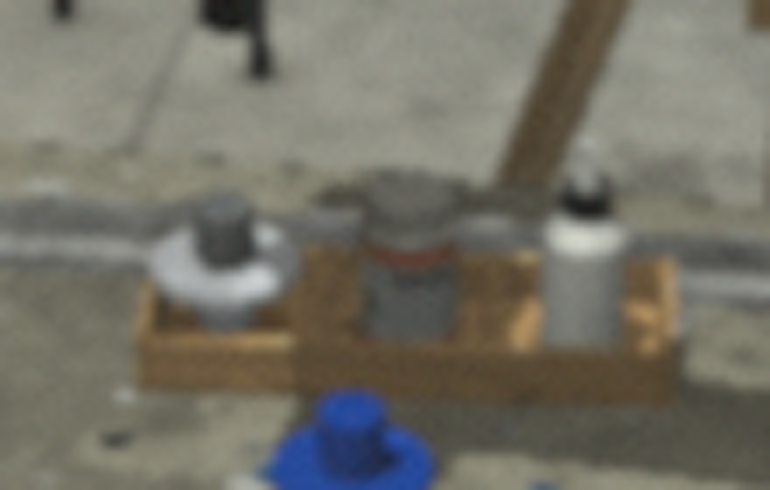

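View pics/w18.png

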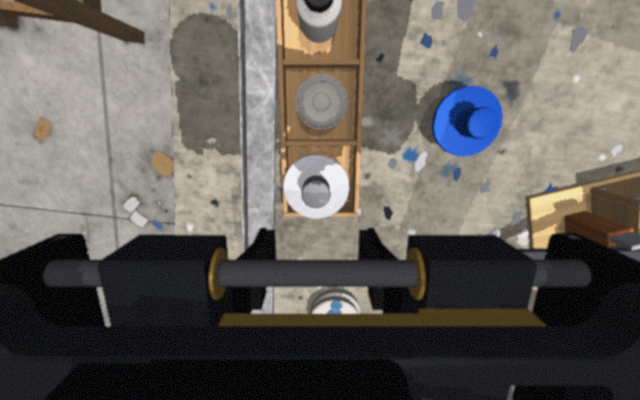

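The plug is standing in the empty cell, at c30 (225,260) and w18 (316,187). I'll check the tilt, its height and its position relative to the cell.

```bash
python3 -m crank '[[0,0,-0.03,0],[0,0,-0.02,0],[0,0,0,0],[0,0,0,0]]'; python3 - <<'E'
from h import *
grab('wrist','w19');crop('w19',250,60,390,235,4,'c31');grab('side','s19')
for t in ('w19','s19'):
    P=cloud(t).reshape(-1,3);r=np.hypot(P[:,0]-.617,P[:,1]+.25)
    f=P[(r<.034)&(r>.019)&(P[:,2]>.034)&(P[:,2]<.056)]
    for _ in range(4):
        A=np.c_[f[:,:2],np.ones(len(f))];c=np.linalg.lstsq(A,f[:,2],rcond=None)[0];e=abs(A@c-f[:,2]);f=f[e<max(.0015,2*np.median(e))]
    q=P[(r<.025)&(P[:,2]>.066)]
    print(t,len(f),'tilt',np.degrees(c[:2]).round(2),'flange z',np.median(f[:,2]).round(4),'top',np.median(q,0).round(4),len(q))
    b=P[(P[:,2]>.07)&(P[:,0]>.4)&(P[:,0]<.57)&(abs(P[:,1]+.262)<.045)];print('can/bottle maxz',b[b[:,0]>.5].max(0).round(3),b[b[:,0]<=.5].max(0).round(3) if (b[:,0]<=.5).any() else '')
st()
E
```

```text
time_s: 24.92
tcp_pos: [0.6177, -0.2497, 0.2318]
ee_rot: [[-0.114, 0.994, 0.003], [0.994, 0.114, -0.0], [-0.001, 0.003, -1.0]]
wrist_force: [-0.4, 0.0, -0.3]
gripper_width: 0.576
w19 1230 tilt [ 0.13 -0.14] flange z 0.0429 top [ 0.5935 -0.253   0.3306] 3426
can/bottle maxz [ 0.559 -0.234  0.088] [ 0.469 -0.254  0.115]
s19 61 tilt [0.38 1.42] flange z 0.0431 top [ 0.616  -0.2369  0.3555] 306
can/bottle maxz [ 0.556 -0.235  0.089] [ 0.466 -0.251  0.115]
{'time_s': 25.0167, 'joints': [-8.1416, 25.8355, 7.4084, -0.0477, -71.6828, -75.3331], 'tcp_pos': [0.6166, -0.2494, 0.2291], 'ee_rot': [[-0.1134, 0.9936, -0.0018], [0.9936, 0.1134, 0.0011], [0.0012, -0.0017, -1.0]], 'wrist_force': [0.9032, 0.4854, -0.8263], 'gripper_width': 0.5765}
```

View pics/c31.png

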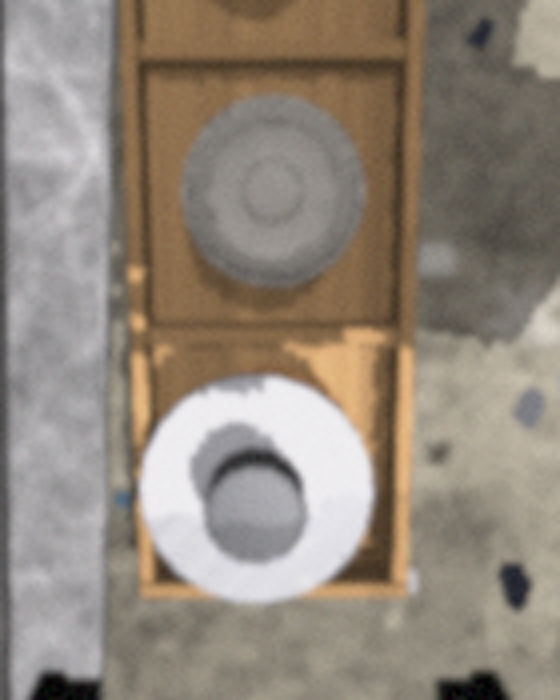

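```bash
python3 - <<'E'
from h import *
f=lambda x,y:(250+x/4,60+y/4)
c=ray('w19',*f(257,489),.045);D1=(ray('w19',*f(134,332),.03)+ray('w19',*f(413,332),.03))/2
e=np.array([np.cos(np.radians(6.6)),np.sin(np.radians(6.6))]);n=np.array([-e[1],e[0]])
pad=D1[:2]+.041*e;print(c,pad,(c[:2]-pad)@e,(c[:2]-pad)@n, 'top',ray('w19',*f(256,511),.075))
E
```

```text
[ 0.6215 -0.2517  0.045 ] [ 0.61612828 -0.24728758] 0.004828965639326215 -0.005000590808041023 top [ 0.6211 -0.2518  0.075 ]
```

```bash
python3 - <<'E'
from h import *
crop('s19',270,130,340,190,10,'c32');crop('side0',270,150,340,200,10,'c33')
E
```

```text
(no output)
```

View pics/c32.png

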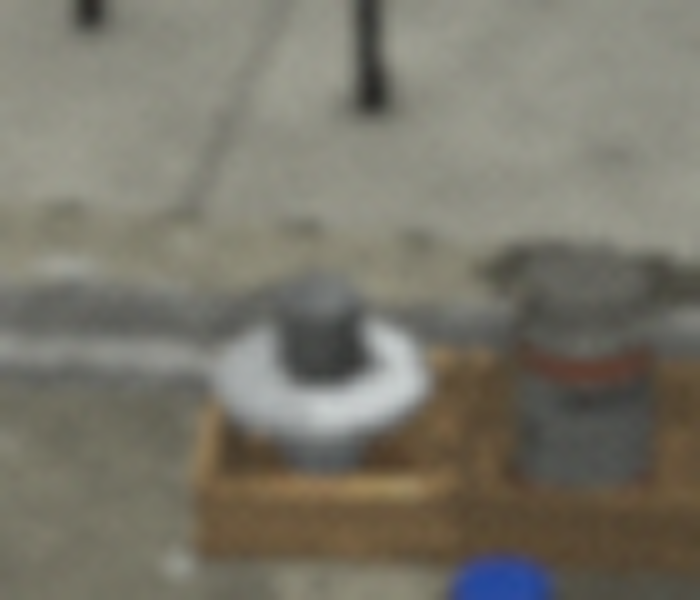

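View pics/c33.png

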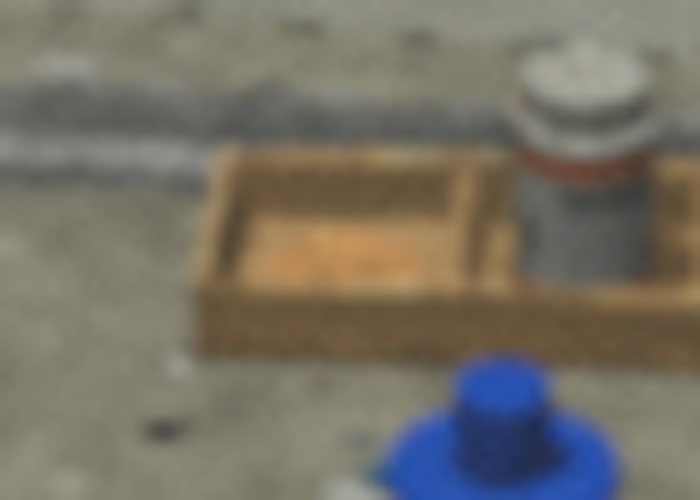

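```bash
python3 - <<'E'
from h import *
print('pad',ray('side0',270+350/10,150+256/10,.008),'top',ray('s19',270+322/10,130+293/10,.075),'flange',ray('s19',270+322/10,130+376/10,.045))
P=cloud('w19').reshape(-1,3);q=P[(np.hypot(P[:,0]-.62,P[:,1]+.25)<.03)&(P[:,2]>.064)&(P[:,2]<.09)];print(cv2.minEnclosingCircle((q[:,:2]*1000).astype(np.float32)))
z=load('w19')
im=cv2.imread('pics/w19.png');
P=cloud('w19');m=((P[...,2]>.038)&(P[...,2]<.05)&(np.hypot(P[...,0]-.62,P[...,1]+.25)<.05));print(cv2.minEnclosingCircle((P[m][:,:2]*1000).astype(np.float32)),m.sum())
v,u=np.mgrid[:400,:640]
m=(u>265)&(u<365)&(v>65)&(v<212)&(P[...,2]>.02)&(P[...,2]<.034);r=cv2.minAreaRect((P[m][:,:2]*1000).astype(np.float32));print(r)
E
```

```text
pad [ 0.6104 -0.2546  0.008 ] top [ 0.6171 -0.2463  0.075 ] flange [ 0.6171 -0.2437  0.045 ]
((622.0226440429688, -252.63070678710938), 14.87575626373291)
((622.2203369140625, -252.74569702148438), 35.835845947265625) 2011
((573.8345336914062, -253.30018615722656), (173.08900451660156, 88.24174499511719), 6.826247215270996)
```

```bash
python3 - <<'E'
from h import *
print(finish_job())
E
```

```text
the job is handed in; nothing more can be done
None
```

The loosened plug is standing upright on the cork pad in the crate's empty cell, and I handed the job in at about 25 s of the 64 s allowed.

**What I did**
1. I laid the pry bar across the fulcrum with its tip under the plug's flange. My first grasp of the bar missed because the fingers close slowly, so I repeated it.
2. I pushed the free end down with closed fingers. The wrist force reached 13 N while pushing and never rose above that.
3. With the bar let go, the plug stayed about 4 mm up and leaning about 9°. I then took it by its top, moved it to the empty cell, set it on the pad and backed away.

**Last checks**
- **Upright:** the wrist view puts the plug's tilt at about 0.1°. The side view gave 1.4° from only 61 points, so I trust it less.
- **Height:** the flange top measured 43 mm above the table, against 45 mm expected.
- **Position:** the plug stands about 7 to 8 mm off the pad's centre. By that measure its whole foot is on the pad with about 5 mm to spare, so I left it there.
- **Can and bottle:** both are still standing in their cells.
- **Bar:** it was still on the fulcrum when I last saw it, just after lifting the plug out. I did not check it again before handing in.

**Disagreements:** the cameras differed by 2 to 4 mm on absolute positions. The push went a little deeper and harder than the task's figures (13 N against 3 to 12 N), and I saw no clear drop in force when the plug came free. I judged it free from its height and from it staying raised.

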